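Clear spilled stoppers off a sorting station and restart it

TASK

Five rubber stoppers have spilled under the clear guard of the sorting station: take the upright pusher from its mat and, without touching the stoppers with the gripper or striking the guard, sweep them all off the front edge of the deck into the steel tray. Then stand the pusher back upright on the middle of its mat and let go. Finally restart the station on the key pod: press the small round key fully and release it, then the rectangular bar key; do not press any key earlier, never press the large round key, and leave everything else where it stands.

Things in the scene. Friction and masses are not known exactly. Their poses are not given: they have to be found in the camera images.
- station: Fixed white stopper-sorting station. Origin on the bench; x points across the deck from its open front edge, which faces the robot's right, to the rear; z up. The flat deck is 40 mm above the bench, from x -100 (open front edge) to +110 mm and y -135 to +135 mm; fences 6 mm thick along both sides (15 mm high) and the rear (22 mm high, inner face at x +104).
- lip (a point): Middle of the front edge of the clear guard's underside, 145 mm above the deck, at the station's x -20 mm; axes as the station's. The stoppers lie on the deck in a loose cluster about 90 mm wide and 60 mm deep; the farther ones 0 to 40 mm behind this edge. An upright gripper is stopped by the guard; with the pusher's top leaned 40 to 45 degrees towards the open front (the pusher leaning out from under the guard) its foot reaches behind them.
- guard: Fixed clear plastic plate of the station, steel strip along its front edge. Same origin and axes as station: the plate spans x -20 to +100, y -135 to +135 mm, underside 145 mm above the deck, 5 mm thick; 10 mm round posts at x 0 and +95, y +-126 mm. Open at front and back.
- tray_in (a point): Centre of the inner floor of the steel catch tray fixed along the front of the deck, 4 mm above the bench; axes as the station's. Inside 82 mm (x) by 232 mm (y), rim 26 mm above this floor and 10 mm below the deck; its nearest edge stands 0.5 mm from the deck's front edge.
- mat: Fixed thin grey parking mat, 150 (x) by 160 (y) by 2 mm. Origin: centre of its underside on the bench.
- pusher: Loose hand pusher that stands by itself: steel foot bar 26 mm (x) by 120 mm (y) by 25 mm high, and above it a flat white paddle handle 12 mm thick (x), 80 mm wide (y), from 25 to 155 mm above the underside, both centred on the origin. About 0.18 kg, most of it in the foot. Origin: centre of the underside, z up. To be pinched across the 12 mm thickness.
- stopper1: Loose black rubber vial stopper, 13 mm high, standing on a flange 24 mm across and 7 mm high with a 17 mm plug on top, about 12 g. Origin: centre of the flange's underside, z up at the start.
- stopper2: Loose black rubber vial stopper, 13 mm high, standing on a flange 24 mm across and 7 mm high with a 17 mm plug on top, about 12 g. Origin: centre of the flange's underside, z up at the start.
- stopper3: Loose black rubber vial stopper, 13 mm high, standing on a flange 24 mm across and 7 mm high with a 17 mm plug on top, about 12 g. Origin: centre of the flange's underside, z up at the start.
- stopper4: Loose black rubber vial stopper, 13 mm high, standing on a flange 24 mm across and 7 mm high with a 17 mm plug on top, about 12 g. Origin: centre of the flange's underside, z up at the start.
- stopper5: Loose black rubber vial stopper, 13 mm high, standing on a flange 24 mm across and 7 mm high with a 17 mm plug on top, about 12 g. Origin: centre of the flange's underside, z up at the start.
- pod: Fixed grey key pod, 190 (x) by 100 (y) by 40 mm, with three white keys in a row along its x (away from the robot): small round (x -60 mm), large round (x 0), rectangular bar (x +62). Origin: centre of its underside on the bench.
- small_key (a joint): Spring key: 0 = up, grows to 0.006 m as it is pressed down; about 4.5 N fully down; counts as pressed beyond 0.004 m; springs back. Small round key, 18 mm across, pressed first.
- small_key_top (a point): Centre of the top face of the small round key.
- large_key (a joint): Spring key: 0 = up, grows to 0.006 m as it is pressed down; about 4.5 N fully down; counts as pressed beyond 0.004 m; springs back. Large round key, 38 mm across, never pressed.
- bar_key (a joint): Spring key: 0 = up, grows to 0.006 m as it is pressed down; about 4.5 N fully down; counts as pressed beyond 0.004 m; springs back. Rectangular bar key, 22 mm (pod x) by 54 mm (pod y), pressed second.
- bar_key_top (a point): Centre of the top face of the bar key.
- vial: Bystander: amber capped vial, 28 mm across, 60 mm high, standing on the bench beyond the mat. Origin: centre of underside.
- jar: Bystander: capped jar, 48 mm across, 70 mm high, beyond the pod. Origin: centre of underside.
- deck_vial: Bystander: small capped glass vial, 22 mm across, 40 mm high, standing in a rear corner of the station's deck, at station x +88, y +100 mm. Origin: centre of underside.
There are look-alikes about, which are no part of the job. Of the things like the pusher, leave any that is purple; of the rest the smaller one is meant.

How it is judged:
On the way, in this order (a step that is already met when the one before it is completed fails the run):
1. all five stoppers lie in the tray (x of stopper1 in the frame of tray_in between -0.046 and 0.046 m and y of stopper1 in the frame of tray_in between -0.12 and 0.12 m and z of stopper1 in the frame of tray_in between -0.01 and 0.03 m and x of stopper2 in the frame of tray_in between -0.046 and 0.046 m and y of stopper2 in the frame of tray_in between -0.12 and 0.12 m and z of stopper2 in the frame of tray_in between -0.01 and 0.03 m and x of stopper3 in the frame of tray_in between -0.046 and 0.046 m and y of stopper3 in the frame of tray_in between -0.12 and 0.12 m and z of stopper3 in the frame of tray_in between -0.01 and 0.03 m and x of stopper4 in the frame of tray_in between -0.046 and 0.046 m and y of stopper4 in the frame of tray_in between -0.12 and 0.12 m and z of stopper4 in the frame of tray_in between -0.01 and 0.03 m and x of stopper5 in the frame of tray_in between -0.046 and 0.046 m and y of stopper5 in the frame of tray_in between -0.12 and 0.12 m and z of stopper5 in the frame of tray_in between -0.01 and 0.03 m), for 0.2 s.
2. the pusher stands upright on the middle of its mat, released (horizontal distance between pusher and mat below 0.035 m and angle between pusher's own z axis and vertical below 0.1 rad and height (world z) of pusher below 0.008 m and contact force between the fingers and pusher below 0.1 N and linear speed of pusher below 0.02 m/s), for 0.2 s.
3. the small round key is pressed (value of joint small_key above 0.004 m and value of joint bar_key below 0.002 m), for 0.02 s.
4. the bar key is pressed, the small key being up again (value of joint bar_key above 0.004 m and value of joint small_key below 0.002 m), for 0.02 s.
At the end, for the whole second after the job is handed in: All five stoppers lie at rest inside the tray, below or at its rim; the pusher stands upright (within 0.1 rad) on its mat, its centre within 35 mm of the mat's centre, released and at rest; all keys are up (within 2 mm) (all of step 1 and all of step 2 and value of joint each of small_key, large_key, bar_key below 0.002 m and linear speed of each of stopper1, stopper2, stopper3, stopper4, stopper5 below 0.03 m/s); the robot touches nothing.
It fails at once if the gripper or arm touches a stopper (contact force between any of the fingers, the arm and stopper1 above 0.5 N or contact force between any of the fingers, the arm and stopper2 above 0.5 N or contact force between any of the fingers, the arm and stopper3 above 0.5 N or contact force between any of the fingers, the arm and stopper4 above 0.5 N or contact force between any of the fingers, the arm and stopper5 above 0.5 N).
It fails at once if the clear guard is struck with more than 12 N (contact force between anything else and guard above 12 N).
It fails at once if a key is pressed before all stoppers are in the tray and the pusher stands on its mat (value of joint any of small_key, large_key, bar_key above 0.003 m and not (((x of stopper1 in the frame of tray_in between -0.046 and 0.046 m and y of stopper1 in the frame of tray_in between -0.12 and 0.12 m and z of stopper1 in the frame of tray_in between -0.01 and 0.03 m) and (x of stopper2 in the frame of tray_in between -0.046 and 0.046 m and y of stopper2 in the frame of tray_in between -0.12 and 0.12 m and z of stopper2 in the frame of tray_in between -0.01 and 0.03 m) and (x of stopper3 in the frame of tray_in between -0.046 and 0.046 m and y of stopper3 in the frame of tray_in between -0.12 and 0.12 m and z of stopper3 in the frame of tray_in between -0.01 and 0.03 m) and (x of stopper4 in the frame of tray_in between -0.046 and 0.046 m and y of stopper4 in the frame of tray_in between -0.12 and 0.12 m and z of stopper4 in the frame of tray_in between -0.01 and 0.03 m) and (x of stopper5 in the frame of tray_in between -0.046 and 0.046 m and y of stopper5 in the frame of tray_in between -0.12 and 0.12 m and z of stopper5 in the frame of tray_in between -0.01 and 0.03 m)) and horizontal distance between pusher and mat below 0.035 m and angle between pusher's own z axis and vertical below 0.1 rad)).
It fails at once if the large round key is pressed (value of joint large_key above 0.003 m).
It fails at once if a bystander is moved more than 30 mm (distance of any of vial, jar, deck_vial from where it was at the start of the episode above 0.03 m).
It also fails if it takes over 72 s, if anything falls off the work surface, if the arm or the gripper's body presses on something with over 40 N, if the wrist force passes 120 N, or if a joint passes its speed limit or range.

ROBOT

A 6-joint arm with a two-finger parallel gripper is mounted at the origin on the work surface. World frame = base frame: x ahead of the robot, y to its left, z up, the work surface at z = 0. Lengths are in m, angles in rad, forces in N, time in s.
With the tool pointing down it reaches from about 0.375 to 0.9 m from the base axis. Payload 3.1 kg.
Tool frame: the origin (TCP) lies midway between the tips of the shut fingers; the grasp point (between the pads) lies 19 mm behind it; z points along the fingers, y is the direction in which the jaws open and shut (so a half turn about z gives the same grasp; the last joint's range is limited). The gripper opens to 85 mm and grips with 20 to 120 N. Pads are 22 mm wide; open, the fingers measure 114 mm over their backs; the gripper's body (76 mm by 85 mm) begins 54 mm behind the grasp point. The pads swing forward as they close: fully open they stand 13 mm farther back than shut.
Start: joints at [-1.31, 0.527, 1.433, -0, 1.181, -0.178], TCP at [0.266, -0.566, 0.231] pointing down, gripper open.
Joint ranges: [-3.08, 3.08], [-0.75, 2.2], [0.22, 2.44], [-1.43, 4.57], [0, 2.65], [-2.85, 2.85]. Speed limits (rad/s): [2.79, 2.79, 3.14, 3.14, 3.14, 3.14].

INTERFACE

Orientations are given as a unit quaternion [x, y, z, w].
In Python, from station import manip gives the robot as it stands.
- The arm moves only by the tool servo_tool, never from a script. Its argument "motion" is a list of rows, each a list of 7 numbers: the shift along the tool's x, y, z in mm, then the turn, a rotation vector about the tool's x, y, z in rad, then the opening, from -1 (shut) to 1 (fully open), so that 0 is half open. In form: [[x, y, z, rx, ry, rz, hand], ...]. A call has 1 to 12 rows; each row shifts and turns the pose as measured when the row begins, along the tool's axes as they then stand; what a row does not reach is not made up. A row lasts 1/12 s, in which the tool goes at most 41.7 mm and 7.16 degrees, less where a joint would pass 70% of its speed; a pose out of reach is approached as far as the arm can. A call with a gripper value outside its range is refused whole. The fingers move at their own pace and stop on an object; "grip_force" is the grip in N (left out, the last holds). Time passes only in rows, so rows that do not move let the fingers close. It gives the time, the measured TCP pose, the force and the opening at its end, in the units of the state.
- manip.sense(): the state, without advancing time (a new reading comes with each control period).
- manip.snapshot(name): name is "scene" or "top" or "wrist"; returns a dict with "frame" (400x640x3 uint8, red, green, blue), "mtx" (3x3 intrinsics, pixels), "dist_coeffs" ([k1, k2, p1, p2, k3] as OpenCV has them; the pictures are not rectified), "world_from_camera" (4x4, takes a point from camera to world coordinates). Camera axes: x right, y up, looking along -z (the intrinsics and any distortion apply to the point x, -y, -z); pixel columns grow to the right and rows downward; lengths in m; the calibration is good to about 2 mm. A picture is of the moment at which its call begins. There is no depth.
- manip.sign_off(): hands the job in, once; it reports no verdict.
The state is a dict: "t": time; "q": joint angles; "qd": joint speeds; "tau": joint torques, N m; "tcp_pos": TCP position; "tool_rot": TCP orientation; "force": force on the tool from outside, world axes, zero at the start; "ft_torque": the same for the moment, N m; "finger_gap": opening from 0.0 (shut) to 1.0 (fully open).
Only numpy, scipy, OpenCV 4.12 (cv2) and the standard library are available. Lean on these libraries where they do the work, as an engineer would, in place of code of your own. Each camera call takes 0.05 s, during which the arm holds its last target.

## Working session

There is one attempt and no reset: what is moved stays moved. The work goes in short steps, Python scripts to look and compute and a tool call to move; the robot and the scene stay as the last step left them, time stands still between calls to the robot, and variables do not carry over. Pictures are saved under pics/ and viewed, and the job is handed in when it is done.

Besides the shell and the picture viewer there is one more tool, called after ">>>" in YAML: its name, and indented under it one key for each argument. servo_tool: Moves the arm, as the interface text tells. Its arguments: {"type":"object","properties":{"motion":{"type":"array"},"grip_force":{"type":"number"}},"required":["motion"]}

```bash
ls -la; mkdir -p pics; python3 - <<'E'
from station import manip
import cv2,json
for n in ["scene","top","wrist"]:
    s=manip.snapshot(n)
    cv2.imwrite(f"pics/{n}0.png",s["frame"][:,:,::-1])
    print(n,s["mtx"],s["dist_coeffs"],s["world_from_camera"])
print(manip.sense())
E
```

```text
total 12
drwxr-xr-x  3 agent agent 4096 Dec  7 03:22 .
drwxr-xr-x 23 root  root  4096 Dec  7 03:22 ..
drwxr-xr-x  2 agent agent 4096 Dec  7 03:22 pics
scene [[420.35887268   0.         318.55633767]
 [  0.         420.35887268 201.7352903 ]
 [  0.           0.           1.        ]] [-0.07685294  0.          0.          0.          0.        ] [[ 0.30721196 -0.55429551  0.77354851  1.39924507]
 [ 0.95148214  0.16405263 -0.26032377 -0.22330944]
 [ 0.01739363  0.81599217  0.57780121  0.81294517]
 [ 0.          0.          0.          1.        ]]
top [[454.5062789    0.         313.95951951]
 [  0.         454.5062789  200.49801502]
 [  0.           0.           1.        ]] [-0.11384496  0.          0.          0.          0.        ] [[-0.01962267  0.99334226 -0.113517    0.29385085]
 [-0.99969537 -0.02119366 -0.01264897  0.07812185]
 [-0.0149706   0.11323422  0.99345553  1.62594793]
 [ 0.          0.          0.          1.        ]]
wrist [[289.28555891   0.         317.94496087]
 [  0.         289.28555891 198.88948969]
 [  0.           0.           1.        ]] [0.00556362 0.    
[... 200 characters left out ...]
       0.          0.          1.        ]]
{'t': 0.15, 'q': array([-1.31050614e+00,  5.28266977e-01,  1.43362881e+00,  3.21167230e-05,
        1.18139859e+00, -1.78506148e-01]), 'qd': array([ 0.00069335, -0.00016401, -0.00381645,  0.00015891,  0.00069389,
        0.00036556]), 'tau': array([ 8.30773915e-04, -4.42744339e+01, -1.78275830e+01, -1.47301826e-04,
        5.57942432e-03, -1.07228317e-05]), 'tcp_pos': array([ 0.26541693, -0.56522802,  0.23054297]), 'tool_rot': array([ 9.76029587e-01,  2.17636215e-01, -1.99452578e-05, -8.50759781e-04]), 'force': array([0.31137309, 0.00553651, 0.76617834]), 'ft_torque': array([ 0.01972062, -0.00748948, -0.0276232 ]), 'finger_gap': 1.0000460265694346}
```

View pics/scene0.png

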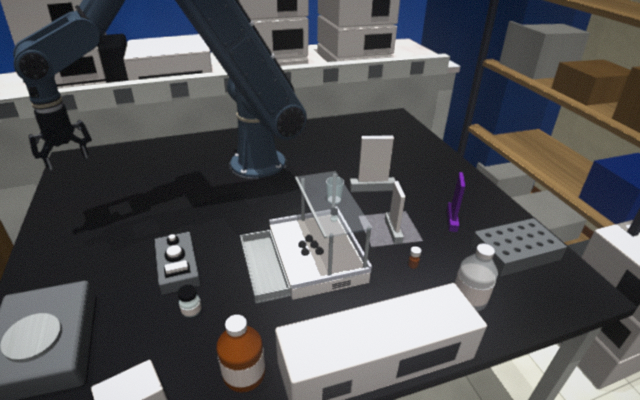

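View pics/top0.png

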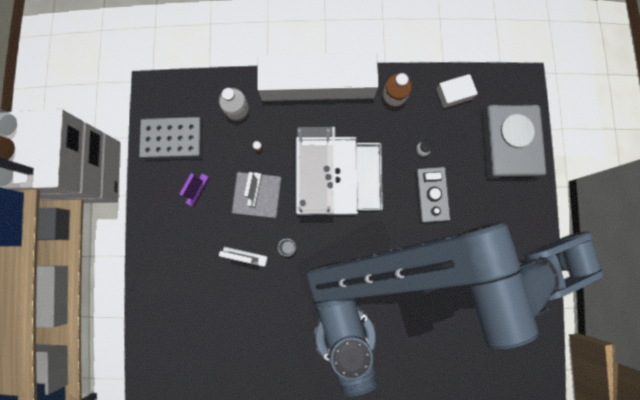

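View pics/wrist0.png

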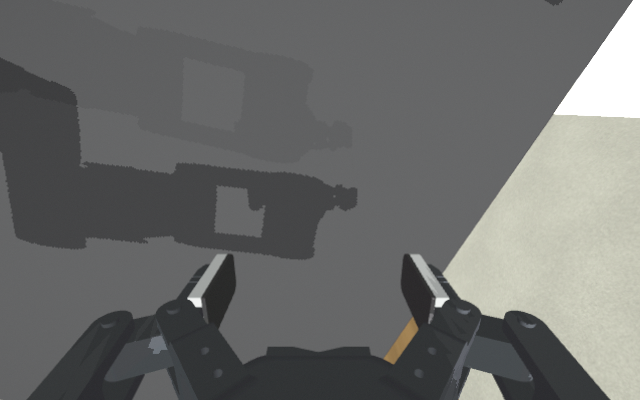

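The top view shows the station at about (327,175), with its open front and tray to the right (-y). The stoppers are near (333,176). The white pusher stands on the mat at (253,188), and a bigger white one is at (243,257). The purple one is at (194,188) and the pod at (433,194). Next I'll enlarge the picture and measure.

```bash
cat > h.py <<'E'
import numpy as np,cv2
from station import manip
from scipy.spatial.transform import Rotation as R
def rays(s,uv):
    uv=np.asarray(uv,float).reshape(-1,1,2)
    n=cv2.undistortPoints(uv,s["mtx"],np.array(s["dist_coeffs"])).reshape(-1,2)
    d=np.c_[n[:,0],-n[:,1],-np.ones(len(n))]
    T=np.array(s["world_from_camera"]); return T[:3,3],d@T[:3,:3].T
def onplane(s,uv,z):
    o,d=rays(s,uv); return o+d*((z-o[2])/d[:,2])[:,None]
def proj(s,P):
    P=np.atleast_2d(P).astype(float);T=np.array(s["world_from_camera"]);c=(P-T[:3,3])@T[:3,:3]
    c=c*np.array([1,-1,-1]); p,_=cv2.projectPoints(c,np.zeros(3),np.zeros(3),s["mtx"],np.array(s["dist_coeffs"])); return p.reshape(-1,2)
def tri(s1,u1,s2,u2):
    o1,d1=rays(s1,[u1]);o2,d2=rays(s2,[u2]);d1=d1[0];d2=d2[0]
    A=np.c_[d1,-d2];t=np.linalg.lstsq(A,o2-o1,rcond=None)[0]
    a=o1+d1*t[0];b=o2+d2*t[1];return (a+b)/2,np.linalg.norm(a-b)
E
python3 - <<'E'
import cv2
a=cv2.imread("pics/top0.png");b=cv2.imread("pics/scene0.png")
cv2.imwrite("pics/topz1.png",cv2.resize(a[110:240,215:395],None,fx=4.4,fy=4.4,interpolation=cv2.INTER_CUBIC))
cv2.imwrite("pics/topz2.png",cv2.resize(a[150:240,400:470],None,fx=6,fy=6,interpolation=cv2.INTER_CUBIC))
cv2.imwrite("pics/scz1.png",cv2.resize(b[130:310,230:430],None,fx=4,fy=3.3,interpolation=cv2.INTER_CUBIC))
E
```

```text
(no output)
```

View pics/topz1.png

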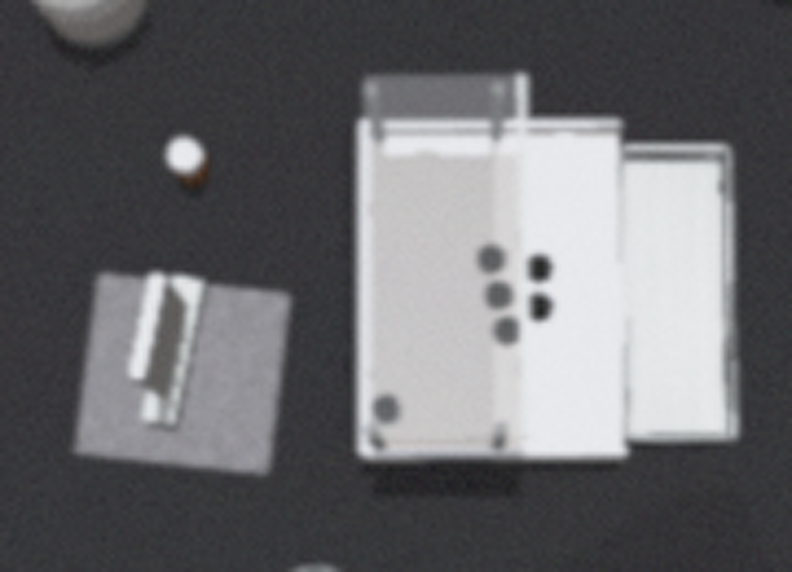

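View pics/topz2.png

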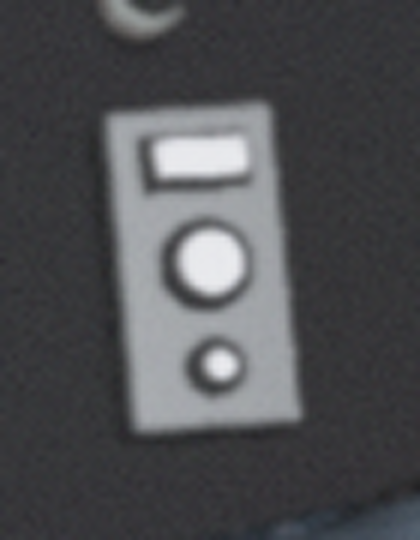

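View pics/scz1.png

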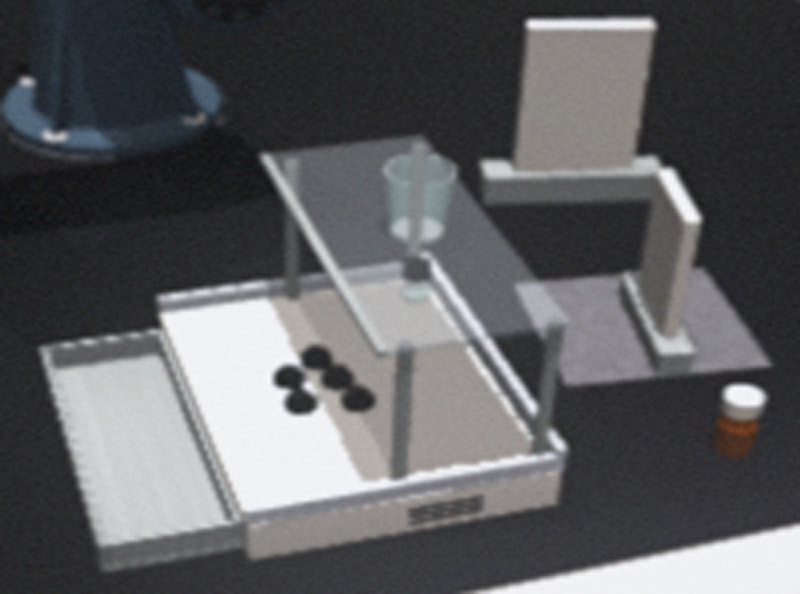

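```bash
python3 - <<'E'
from h import *
np.set_printoptions(precision=4,suppress=True)
s=manip.snapshot("top");c=manip.snapshot("scene")
f=lambda L:[(215+(x+.5)/4.4-.5,110+(y+.5)/4.4-.5) for x,y in L]
g=lambda L:[(400+(x+.5)/6-.5,150+(y+.5)/6-.5) for x,y in L]
h=lambda L:[(230+(x+.5)/4-.5,130+(y+.5)/3.3-.5) for x,y in L]
print("station fence top .055",onplane(s,f([(358,121),(622,121),(627,457),(360,458)]),.055))
print("scene deck front corners at .055/.04",onplane(c,h([(158,297),(245,518),(565,455),(430,257)]),.057))
print("lip strip ends .190",onplane(s,f([(522,73)]),.19), onplane(c,h([(265,155),(383,350)]),.19))
print("tray rim .030",onplane(s,f([(730,147),(738,438),(628,440)]),.03))
print("stoppers flange .045",onplane(s,f([(540,268),(539,307),(491,259),(498,295),(506,330)]),.047))
print("stoppers sc",onplane(c,h([(317,358),(288,378),(301,402),(337,378),(358,400)]),.047))
print("deckvial",onplane(s,f([(386,408)]),.08))
print("mat",onplane(s,f([(97,273),(291,293),(270,473),(76,452)]),.002))
print("mat sc",onplane(c,h([(517,285),(703,270),(770,365),(568,384)]),.002))
print("paddle top",onplane(s,f([(148,273),(165,273),(129,378),(145,380)]),.155))
print("paddle top sc",onplane(c,h([(658,170),(675,170),(700,215),(682,222)]),.155))
print("foot top",onplane(s,f([(203,280),(178,425),(142,420)]),.025))
print("foot sc",onplane(c,h([(622,280),(660,362),(692,350)]),.025))
print("pod",onplane(s,g([(103,115),(271,101),(302,420),(133,434)]),.04))
print("keys",onplane(s,g([(221,365),(211,264),(201,157)]),.05))
print("jar",onplane(s,[(422,147)],.07))
E
```

```text
station fence top .055 [[ 0.7009  0.1574  0.055 ]
 [ 0.6961 -0.0551  0.055 ]
 [ 0.4249 -0.0506  0.055 ]
 [ 0.4285  0.1599  0.055 ]]
scene deck front corners at .055/.04 [[ 0.4325 -0.0495  0.057 ]
 [ 0.7071 -0.0565  0.057 ]
 [ 0.703   0.1563  0.057 ]
 [ 0.4325  0.1623  0.057 ]]
lip strip ends .190 [[0.6995 0.029  0.19  ]] [[0.4315 0.0338 0.19  ]
 [0.6986 0.0308 0.19  ]]
tray rim .030 [[ 0.679  -0.1448  0.03  ]
 [ 0.4403 -0.1422  0.03  ]
 [ 0.4406 -0.0538  0.03  ]]
stoppers flange .045 [[0.5788 0.0138 0.047 ]
 [0.5472 0.0154 0.047 ]
 [0.587  0.0528 0.047 ]
 [0.5576 0.0479 0.047 ]
 [0.5292 0.0422 0.047 ]]
stoppers sc [[0.5345 0.0413 0.047 ]
 [0.5535 0.0147 0.047 ]
 [0.5846 0.0148 0.047 ]
 [0.5632 0.047  0.047 ]
 [0.5934 0.0525 0.047 ]]
deckvial [[0.465  0.1377 0.08  ]]
mat [[0.5912 0.3785 0.002 ]
 [0.5706 0.2175 0.002 ]
 [0.4223 0.2363 0.002 ]
 [0.4427 0.3958 0.002 ]]
mat sc [[0.4254 0.2414 0.002 ]
 [0.4463 0.397  0.002 ]
 [0.5912 0.3779 0.002 ]
 [0.5706 0.222  0.002 ]]
paddle top [[0.5623 0.3117 0.155 ]
 [0.562  0.2988 0.155 ]
 [0.4832 0.3261 0.155 ]
 [0.4815 0.3141 0.155 ]]
paddle top sc [[0.482  0.318  0.155 ]
 [0.4855 0.3302 0.155 ]
 [0.5549 0.3147 0.155 ]
 [0.5607 0.2976 0.155 ]]
foot top [[0.5791 0.2872 0.025 ]
 [0.4608 0.3082 0.025 ]
 [0.4655 0.3375 0.025 ]]
foot sc [[0.4694 0.3104 0.025 ]
 [0.5868 0.2854 0.025 ]
 [0.5788 0.3155 0.025 ]]
pod [[ 0.5807 -0.2689  0.04  ]
 [ 0.5874 -0.3702  0.04  ]
 [ 0.3973 -0.3785  0.04  ]
 [ 0.3915 -0.2779  0.04  ]]
keys [[ 0.4299 -0.3293  0.05  ]
 [ 0.4893 -0.3263  0.05  ]
 [ 0.5528 -0.3237  0.05  ]]
jar [[ 0.6525 -0.2848  0.07  ]]
```

```bash
python3 - <<'E'
from h import *
st=manip.sense();q=st["q"]
def ori(q): return R.from_euler('z',q[0])*R.from_euler('y',q[1]+q[2])*R.from_euler('z',q[3])*R.from_euler('y',q[4])*R.from_euler('z',q[5]+np.pi/2)
print((ori(q).inv()*R.from_quat(st["tool_rot"])).magnitude())
for sgn,name in((1,'A'),(-1,'B')):
  for th in (0,42,45):
    base=np.array([[1,0,0],[0,-1,0],[0,0,-1.]])
    if sgn<0: base=base@np.diag([-1,-1,1])
    Rw=R.from_euler('x',th,degrees=True)*R.from_matrix(base)
    for q1,s23 in((.15,1.96),(.0,1.7),(.1,2.2),(-.3,1.9)):
        M=(R.from_euler('z',q1)*R.from_euler('y',s23)).inv()*Rw
        e=M.as_euler('ZYZ'); q4,q5,q6=e[0],e[1],e[2]-np.pi/2
        print(name,th,q1,s23,np.round([q4,q5,(q6+np.pi)%(2*np.pi)-np.pi],2))
E
```

```text
3.183042697816175e-16
A 0 0.15 1.96 [0.   1.18 1.72]
A 0 0.0 1.7 [0.   1.44 1.57]
A 0 0.1 2.2 [0.   0.94 1.67]
A 0 -0.3 1.9 [0.   1.24 1.27]
A 42 0.15 1.96 [0.79 1.19 1.41]
A 42 0.0 1.7 [0.74 1.47 1.48]
A 42 0.1 2.2 [0.87 1.06 1.18]
A 42 -0.3 1.9 [0.69 1.52 1.13]
A 45 0.15 1.96 [0.85 1.2  1.39]
A 45 0.0 1.7 [0.79 1.48 1.48]
A 45 0.1 2.2 [0.93 1.08 1.15]
A 45 -0.3 1.9 [0.74 1.54 1.13]
B 0 0.15 1.96 [ 0.    1.18 -1.42]
B 0 0.0 1.7 [ 0.    1.44 -1.57]
B 0 0.1 2.2 [-0.    0.94 -1.47]
B 0 -0.3 1.9 [ 0.    1.24 -1.87]
B 42 0.15 1.96 [ 0.79  1.19 -1.73]
B 42 0.0 1.7 [ 0.74  1.47 -1.66]
B 42 0.1 2.2 [ 0.87  1.06 -1.96]
B 42 -0.3 1.9 [ 0.69  1.52 -2.01]
B 45 0.15 1.96 [ 0.85  1.2  -1.76]
B 45 0.0 1.7 [ 0.79  1.48 -1.66]
B 45 0.1 2.2 [ 0.93  1.08 -1.99]
B 45 -0.3 1.9 [ 0.74  1.54 -2.01]
```

```bash
cat >> h.py <<'E'
def tilted(phi_deg,th_deg):
    "tool down, tool x at world angle phi, then leaned th about world axis along tool x"
    p=np.radians(phi_deg); x=np.array([np.cos(p),np.sin(p),0]);y=np.array([np.sin(p),-np.cos(p),0])
    M=R.from_matrix(np.c_[x,y,[0,0,-1]])
    return R.from_rotvec(np.radians(th_deg)*x)*M
def plan(P,Rt,n=None,hand=1):
    st=manip.sense();p=st["tcp_pos"];r=R.from_quat(st["tool_rot"])
    d=np.array(P)-p; rv=(r.inv()*Rt).as_rotvec()
    if n is None: n=int(np.ceil(max(np.linalg.norm(d)/.040,np.linalg.norm(rv)/np.radians(7))))
    print("n",n,"total mm(tool)",np.round(r.inv().apply(d)*1e3,1),"rot deg",np.round(np.degrees(rv),2),"t",st["t"],"tcp",np.round(p,4),"F",np.round(st["force"],2),"gap",round(st["finger_gap"],3))
    for k in range(n):
        rk=r*R.from_rotvec(rv*k/n)
        print([round(float(v),1) for v in rk.inv().apply(d/n)*1e3]+[round(float(v),4) for v in rv/n]+[hand])
E
python3 - <<'E'
from h import *
plan([.5215,.3135,.26],tilted(-10.6,0))
E
```

```text
n 23 total mm(tool) [ 605.2 -686.9  -28.3] rot deg [-6.000e-02  1.000e-02  3.574e+01] t 0.25 tcp [ 0.2655 -0.5654  0.2308] F [-0.75  0.25 -0.13] gap 0.996
[26.3, -29.9, -1.2, -0.0, 0.0, 0.0271, 1]
[25.5, -30.6, -1.2, -0.0, 0.0, 0.0271, 1]
[24.7, -31.2, -1.2, -0.0, 0.0, 0.0271, 1]
[23.8, -31.9, -1.2, -0.0, 0.0, 0.0271, 1]
[22.9, -32.5, -1.2, -0.0, 0.0, 0.0271, 1]
[22.0, -33.1, -1.2, -0.0, 0.0, 0.0271, 1]
[21.1, -33.7, -1.2, -0.0, 0.0, 0.0271, 1]
[20.2, -34.3, -1.2, -0.0, 0.0, 0.0271, 1]
[19.3, -34.8, -1.2, -0.0, 0.0, 0.0271, 1]
[18.3, -35.3, -1.2, -0.0, 0.0, 0.0271, 1]
[17.3, -35.8, -1.2, -0.0, 0.0, 0.0271, 1]
[16.4, -36.3, -1.2, -0.0, 0.0, 0.0271, 1]
[15.4, -36.7, -1.2, -0.0, 0.0, 0.0271, 1]
[14.4, -37.1, -1.3, -0.0, 0.0, 0.0271, 1]
[13.4, -37.5, -1.3, -0.0, 0.0, 0.0271, 1]
[12.3, -37.8, -1.3, -0.0, 0.0, 0.0271, 1]
[11.3, -38.2, -1.3, -0.0, 0.0, 0.0271, 1]
[10.3, -38.5, -1.3, -0.0, 0.0, 0.0271, 1]
[9.2, -38.7, -1.3, -0.0, 0.0, 0.0271, 1]
[8.2, -39.0, -1.3, -0.0, 0.0, 0.0271, 1]
[7.1, -39.2, -1.3, -0.0, 0.0, 0.0271, 1]
[6.1, -39.3, -1.3, -0.0, 0.0, 0.0271, 1]
[5.0, -39.5, -1.3, -0.0, 0.0, 0.0271, 1]
```

>>> servo_tool:
  motion:
    - [26, -30, -4, 0, 0, 0.027, 1]
    - [25, -31, -4, 0, 0, 0.027, 1]
    - [25, -31, -4, 0, 0, 0.027, 1]
    - [24, -32, -4, 0, 0, 0.027, 1]
    - [23, -32, -4, 0, 0, 0.027, 1]
    - [22, -33, -4, 0, 0, 0.027, 1]
    - [21, -34, -4, 0, 0, 0.027, 1]
    - [20, -34, -4, 0, 0, 0.027, 1]
    - [19, -35, 0, 0, 0, 0.027, 1]
    - [18, -35, 0, 0, 0, 0.027, 1]
    - [17, -36, 0, 0, 0, 0.027, 1]
    - [16, -36, 0, 0, 0, 0.027, 1]
  grip_force: 70

```text
t: 1.25
tcp_pos: [0.4041, -0.1006, 0.261]
tool_rot: [0.999, 0.041, 0.002, 0.004]
force: [0.1, -0.7, 0.7]
finger_gap: 1.001
```

```bash
python3 - <<'E'
from h import *
plan([.5215,.3135,.26],tilted(-10.6,0))
E
```

```text
n 11 total mm(tool) [ 150.8 -403.1   -1.4] rot deg [ 0.4  -0.28 15.29] t 1.25 tcp [ 0.4041 -0.1006  0.261 ] F [ 0.08 -0.71  0.72] gap 1.001
[13.7, -36.6, -0.1, 0.0006, -0.0005, 0.0243, 1]
[12.8, -37.0, -0.1, 0.0006, -0.0005, 0.0243, 1]
[11.9, -37.3, -0.1, 0.0006, -0.0005, 0.0243, 1]
[11.0, -37.5, -0.1, 0.0006, -0.0005, 0.0243, 1]
[10.1, -37.8, -0.1, 0.0006, -0.0005, 0.0243, 1]
[9.2, -38.0, -0.0, 0.0006, -0.0005, 0.0243, 1]
[8.3, -38.2, -0.0, 0.0006, -0.0005, 0.0243, 1]
[7.3, -38.4, 0.0, 0.0006, -0.0005, 0.0243, 1]
[6.4, -38.6, 0.0, 0.0006, -0.0005, 0.0243, 1]
[5.5, -38.7, 0.0, 0.0006, -0.0005, 0.0243, 1]
[4.5, -38.9, 0.1, 0.0006, -0.0005, 0.0243, 1]
```

>>> servo_tool:
  motion:
    - [14, -37, 0, 0, 0, 0.025, 1]
    - [13, -37, 0, 0, 0, 0.025, 1]
    - [12, -37, 0, 0, 0, 0.025, 1]
    - [11, -38, 0, 0, 0, 0.025, 1]
    - [10, -38, 0, 0, 0, 0.025, 1]
    - [9, -38, 0, 0, 0, 0.025, 1]
    - [8, -38, 0, 0, 0, 0.025, 1]
    - [7, -38, 0, 0, 0, 0.025, 1]
    - [6, -39, 0, 0, 0, 0.025, 1]
    - [6, -39, 0, 0, 0, 0.024, 1]
    - [4, -30, 0, 0, 0, 0.024, 1]

```text
t: 2.17
tcp_pos: [0.5246, 0.329, 0.2603]
tool_rot: [0.995, -0.101, 0.006, 0.004]
force: [0.9, 0.0, 0.4]
finger_gap: 1.003
```

```bash
python3 - <<'E'
from h import *
plan([.5215,.3135,.26],tilted(-10.6,0))
s=manip.snapshot("wrist");cv2.imwrite("pics/w1.png",s["frame"][:,:,::-1])
E
```

```text
n 1 total mm(tool) [ 0.1 15.8  0.4] rot deg [ 0.35 -0.68 -0.96] t 2.1667 tcp [0.5246 0.329  0.2603] F [0.94 0.   0.41] gap 1.003
[0.1, 15.8, 0.4, 0.0062, -0.0119, -0.0167, 1]
```

View pics/w1.png

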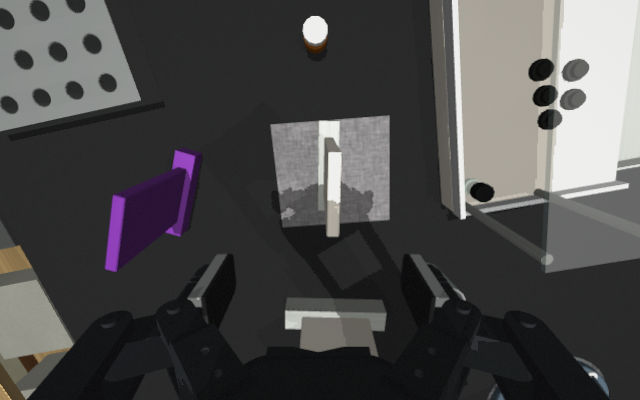

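```bash
python3 - <<'E'
from h import *
np.set_printoptions(precision=4,suppress=True)
s=manip.snapshot("wrist");t=manip.snapshot("top")
print(onplane(s,[(328,152),(340,152),(326,236),(340,236)],.157))
print(onplane(s,[(319,121),(339,121)],.027))
print("mat",onplane(s,[(271,125),(389,116),(389,219),(283,227)],.002))
print("big",onplane(s,[(285,299),(385,299),(285,325),(386,330)],.03), onplane(t,[(221,250),(266,257),(266,264),(221,258)],.19))
print("stoppers",onplane(s,[(541,70),(575,70),(545,96),(572,99),(550,119)],.05))
E
```

```text
[[0.5665 0.3166 0.157 ]
 [0.5645 0.3066 0.157 ]
 [0.4901 0.3331 0.157 ]
 [0.4875 0.3203 0.157 ]]
[[0.5876 0.3198 0.027 ]
 [0.5826 0.2951 0.027 ]]
mat [[0.5943 0.3844 0.002 ]
 [0.5743 0.227  0.002 ]
 [0.4277 0.2457 0.002 ]
 [0.4465 0.4034 0.002 ]]
big [[0.3417 0.4221 0.03  ]
 [0.3116 0.2732 0.03  ]
 [0.295  0.4332 0.03  ]
 [0.2542 0.2792 0.03  ]] [[0.3063 0.3942 0.19  ]
 [0.282  0.251  0.19  ]
 [0.2601 0.2512 0.19  ]
 [0.281  0.3942 0.19  ]]
stoppers [[0.5929 0.065  0.05  ]
 [0.5853 0.028  0.05  ]
 [0.5639 0.0597 0.05  ]
 [0.5543 0.0293 0.05  ]
 [0.5365 0.0531 0.05  ]]
```

The view shows the pusher's paddle top at (334,195) between the jaws, with the mat around it. The beaker and the big pusher are clear. Next I centre the tool and go down.

>>> servo_tool:
  motion:
    - [0, 10, 0, 0.004, -0.008, -0.012, 1]
    - [0, 6, 8, 0.002, -0.004, -0.005, 1]
    - [0, 0, 20, 0, 0, 0, 1]
    - [0, 0, 25, 0, 0, 0, 1]
    - [0, 0, 25, 0, 0, 0, 1]

```text
t: 2.73
tcp_pos: [0.5228, 0.3074, 0.1843]
tool_rot: [0.996, -0.091, 0.004, -0.001]
force: [0.1, 1.0, -1.0]
finger_gap: 0.999
```

```bash
python3 - <<'E'
from h import *
plan([.5215,.3135,.12],tilted(-10.6,0))
s=manip.snapshot("wrist");cv2.imwrite("pics/w2.png",s["frame"][:,:,::-1])
E
```

```text
n 2 total mm(tool) [-3.  -5.6 64.3] rot deg [-0.12 -0.48  0.15] t 2.7333 tcp [0.5228 0.3074 0.1843] F [ 0.15  1.   -1.04] gap 0.999
[-1.5, -2.8, 32.2, -0.0011, -0.0042, 0.0013, 1]
[-1.4, -2.9, 32.2, -0.0011, -0.0042, 0.0013, 1]
```

View pics/w2.png

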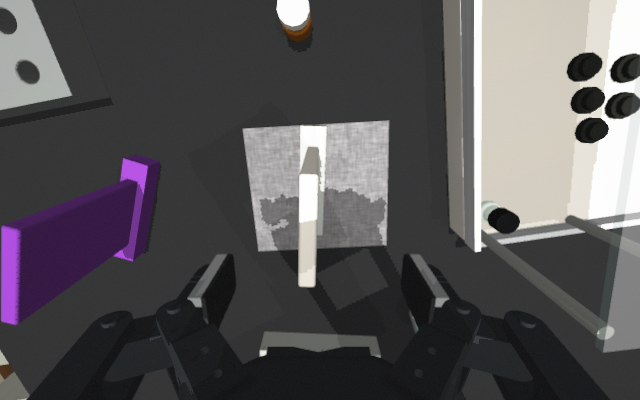

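>>> servo_tool:
  motion:
    - [-1, -3, 22, 0, -0.004, 0.002, 1]
    - [-1, -2, 22, 0, -0.004, 0, 1]
    - [0, 0, 14, 0, 0, 0, 1]
    - [0, 0, 4, 0, 0, 0, 1]
    - [0, 0, 0, 0, 0, 0, 1]

```text
t: 3.2
tcp_pos: [0.5151, 0.3031, 0.1134]
tool_rot: [0.995, -0.096, -0.009, 0.004]
force: [0.2, 0.2, 0.4]
finger_gap: 0.997
```

```bash
python3 - <<'E'
from h import *
plan([.5215,.3135,.12],tilted(-10.6,0))
s=manip.snapshot("wrist");cv2.imwrite("pics/w3.png",s["frame"][:,:,::-1])
E
```

```text
n 1 total mm(tool) [  4.2 -11.4  -6.8] rot deg [ 0.52  0.97 -0.46] t 3.2 tcp [0.5151 0.3031 0.1134] F [0.25 0.24 0.39] gap 0.997
[4.2, -11.4, -6.8, 0.009, 0.0169, -0.008, 1]
```

View pics/w3.png

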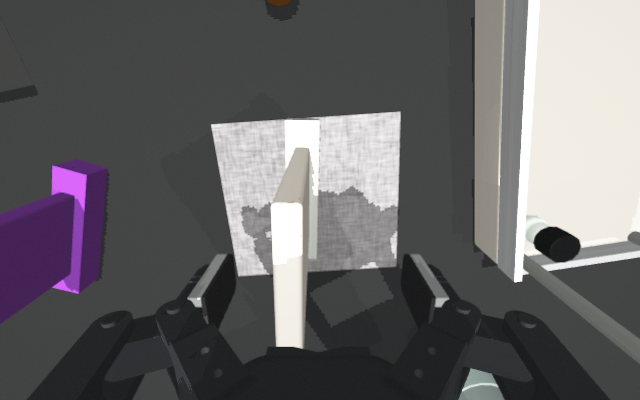

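>>> servo_tool:
  motion:
    - [3, -7, -5, 0.005, 0.01, -0.004, 1]
    - [1, -4, -2, 0.003, 0.006, -0.003, 1]
    - [0, 0, 0, 0, 0, 0, 1]

```text
t: 3.5
tcp_pos: [0.5238, 0.3136, 0.1246]
tool_rot: [0.996, -0.093, 0.003, -0.001]
force: [0.5, 0.3, -0.1]
finger_gap: 1.006
```

```bash
python3 - <<'E'
from h import *
plan([.5215,.3135,.12],tilted(-10.6,0))
E
```

```text
n 1 total mm(tool) [-2.3  0.5  4.6] rot deg [-0.14 -0.3  -0.12] t 3.5 tcp [0.5238 0.3136 0.1246] F [ 0.48  0.32 -0.12] gap 1.006
[-2.3, 0.5, 4.6, -0.0025, -0.0052, -0.002, 1]
```

Centred. Next I lower the last few mm and close the jaws.

>>> servo_tool:
  motion:
    - [-2, 0, 4, 0, -0.004, 0, 1]
    - [0, 0, 0, 0, 0, 0, 0]
    - [0, 0, 0, 0, 0, 0, -1]
    - [0, 0, 0, 0, 0, 0, -1]
    - [0, 0, 0, 0, 0, 0, -1]
    - [0, 0, 0, 0, 0, 0, -1]
    - [0, 0, 0, 0, 0, 0, -1]
  grip_force: 70

```text
t: 4.08
tcp_pos: [0.5231, 0.3155, 0.1237]
tool_rot: [0.996, -0.093, 0.003, -0.003]
force: [-0.5, 0.6, -0.5]
finger_gap: 0.145
```

```bash
python3 - <<'E'
from h import *
plan([.5215,.3135,.12],tilted(-10.6,0))
s=manip.snapshot("wrist");cv2.imwrite("pics/w4.png",s["frame"][:,:,::-1])
E
```

```text
n 1 total mm(tool) [-1.2  2.3  3.7] rot deg [-0.33 -0.36 -0.02] t 4.0833 tcp [0.5231 0.3155 0.1237] F [-0.48  0.59 -0.5 ] gap 0.145
[-1.2, 2.3, 3.7, -0.0057, -0.0064, -0.0003, 1]
```

View pics/w4.png

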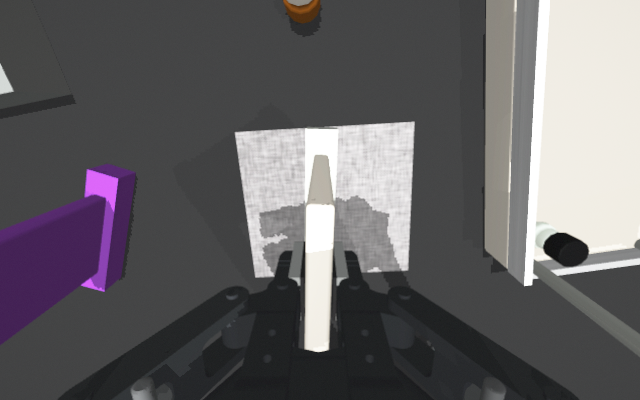

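The paddle is held: finger gap 0.145 is about 12.3 mm, and the paddle is centred at (318,280). Next I lift it well above the guard.

>>> servo_tool:
  motion:
    - [0, 0, -20, 0, 0, 0, -1]
    - [0, 0, -30, 0, 0, 0, -1]
    - [0, 0, -40, 0, 0, 0, -1]
    - [0, 0, -40, 0, 0, 0, -1]
    - [0, 0, -40, 0, 0, 0, -1]
    - [0, 0, -40, 0, 0, 0, -1]
    - [0, 0, -25, 0, 0, 0, -1]

```text
t: 4.72
tcp_pos: [0.5159, 0.3119, 0.3548]
tool_rot: [0.996, -0.093, -0.011, 0.005]
force: [1.0, 0.1, -2.0]
finger_gap: 0.129
```

```bash
python3 - <<'E'
from h import *
plan([.563,-.10,.36],tilted(-1.2,43),hand=-1)
E
```

```text
n 11 total mm(tool) [122.4 396.1  -3.5] rot deg [43.43 -2.31 -9.51] t 4.7167 tcp [0.5159 0.3119 0.3548] F [ 1.05  0.13 -1.98] gap 0.129
[11.1, 36.0, -0.3, 0.0689, -0.0037, -0.0151, -1]
[10.6, 36.1, -2.8, 0.0689, -0.0037, -0.0151, -1]
[10.0, 35.9, -5.4, 0.0689, -0.0037, -0.0151, -1]
[9.5, 35.6, -7.9, 0.0689, -0.0037, -0.0151, -1]
[8.9, 35.1, -10.3, 0.0689, -0.0037, -0.0151, -1]
[8.3, 34.5, -12.8, 0.0689, -0.0037, -0.0151, -1]
[7.8, 33.6, -15.1, 0.0689, -0.0037, -0.0151, -1]
[7.2, 32.6, -17.5, 0.0689, -0.0037, -0.0151, -1]
[6.6, 31.4, -19.7, 0.0689, -0.0037, -0.0151, -1]
[6.1, 30.1, -21.8, 0.0689, -0.0037, -0.0151, -1]
[5.6, 28.6, -23.9, 0.0689, -0.0037, -0.0151, -1]
```

>>> servo_tool:
  motion:
    - [8, 24, -2, 0.05, -0.003, -0.015, -1]
    - [11, 36, -4, 0.07, -0.004, -0.015, -1]
    - [10, 36, -6, 0.07, -0.004, -0.015, -1]
    - [10, 36, -8, 0.07, -0.004, -0.015, -1]
    - [9, 35, -10, 0.07, -0.004, -0.015, -1]
    - [8, 34, -13, 0.07, -0.004, -0.015, -1]
    - [8, 34, -15, 0.07, -0.004, -0.015, -1]
    - [7, 33, -17, 0.07, -0.004, -0.015, -1]
    - [7, 31, -20, 0.07, -0.004, -0.015, -1]
    - [6, 30, -22, 0.07, -0.004, -0.015, -1]
    - [5, 20, -16, 0.05, -0.003, -0.01, -1]

```text
t: 5.63
tcp_pos: [0.5695, -0.0819, 0.3709]
tool_rot: [0.929, 0.004, 0.013, -0.37]
force: [1.1, 0.1, -2.2]
finger_gap: 0.13
```

```bash
python3 - <<'E'
from h import *
plan([.563,-.115,.162],tilted(-1.2,43),hand=-1)
s=manip.snapshot("scene");cv2.imwrite("pics/s5.png",s["frame"][:,:,::-1])
cv2.imwrite("pics/w5.png",manip.snapshot("wrist")["frame"][:,:,::-1])
E
```

```text
n 6 total mm(tool) [-12.1 167.6 128.6] rot deg [-0.49 -0.37  1.85] t 5.6333 tcp [ 0.5695 -0.0819  0.3709] F [ 1.1   0.12 -2.17] gap 0.13
[-2.0, 27.9, 21.4, -0.0014, -0.0011, 0.0054, -1]
[-1.8, 27.9, 21.5, -0.0014, -0.0011, 0.0054, -1]
[-1.7, 27.9, 21.5, -0.0014, -0.0011, 0.0054, -1]
[-1.5, 27.9, 21.6, -0.0014, -0.0011, 0.0054, -1]
[-1.3, 27.8, 21.6, -0.0014, -0.0011, 0.0054, -1]
[-1.1, 27.8, 21.6, -0.0014, -0.0011, 0.0054, -1]
```

View pics/s5.png

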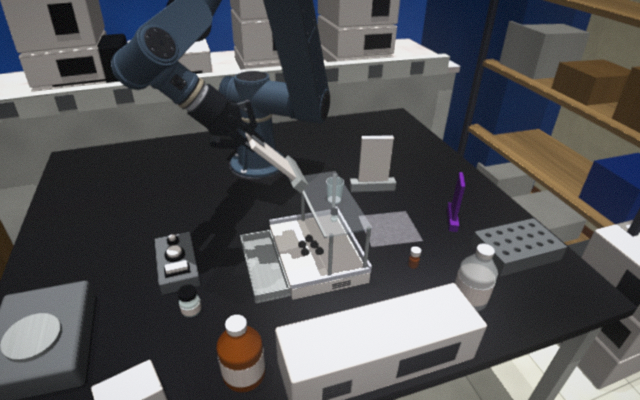

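View pics/w5.png

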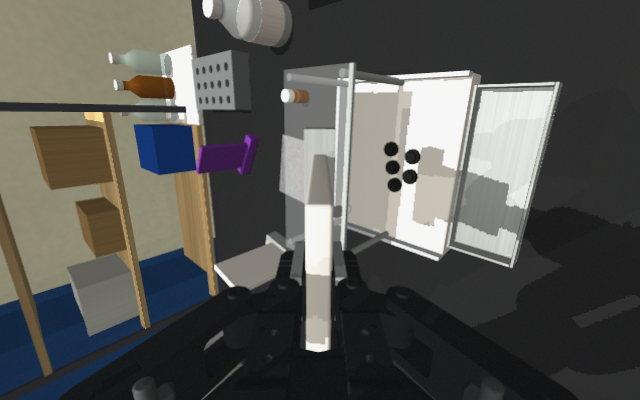

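>>> servo_tool:
  motion:
    - [-2, 16, -15, 0, 0, 0.006, -1]
    - [-2, 18, -12, 0, 0, 0.006, -1]
    - [-2, 22, 20, 0, 0, 0.006, -1]
    - [-2, 24, 26, 0, 0, 0.006, -1]
    - [-1, 24, 26, 0, 0, 0.005, -1]
    - [-1, 24, 26, 0, 0, 0, -1]
    - [0, 20, 21, 0, 0, 0, -1]

```text
t: 6.32
tcp_pos: [0.5645, -0.1347, 0.1972]
tool_rot: [0.933, -0.012, 0.013, -0.361]
force: [1.2, 0.4, -0.7]
finger_gap: 0.129
```

```bash
python3 - <<'E'
from h import *
plan([.563,-.115,.162],tilted(-1.2,43),hand=-1)
s=manip.snapshot("scene");cv2.imwrite("pics/s6.png",cv2.resize(s["frame"][130:310,200:400,::-1],None,fx=4,fy=3.3,interpolation=cv2.INTER_CUBIC))
cv2.imwrite("pics/w6.png",manip.snapshot("wrist")["frame"][:,:,::-1])
E
```

```text
n 2 total mm(tool) [-2.7  9.2 39.2] rot deg [ 0.69 -1.02  0.15] t 6.3167 tcp [ 0.5645 -0.1347  0.1972] F [ 1.17  0.4  -0.72] gap 0.129
[-1.3, 4.6, 19.6, 0.006, -0.0089, 0.0013, -1]
[-1.2, 4.7, 19.6, 0.006, -0.0089, 0.0013, -1]
```

View pics/s6.png

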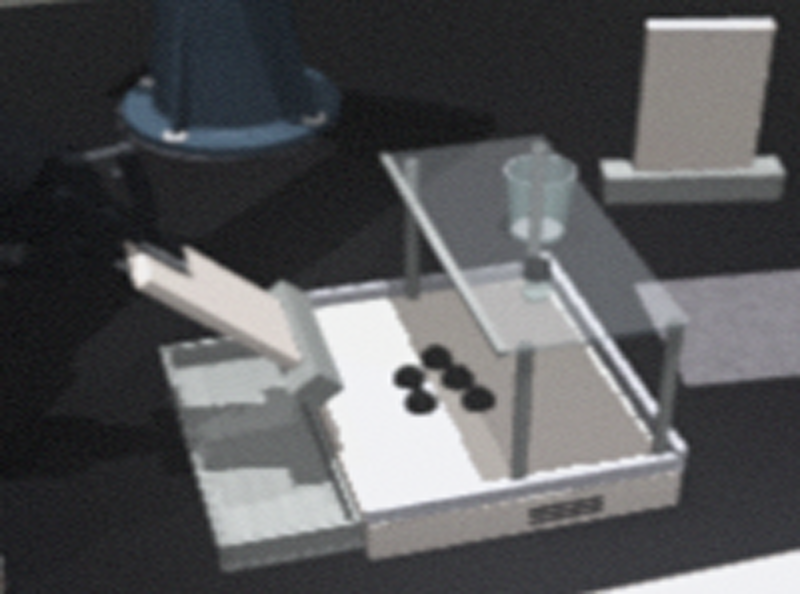

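View pics/w6.png

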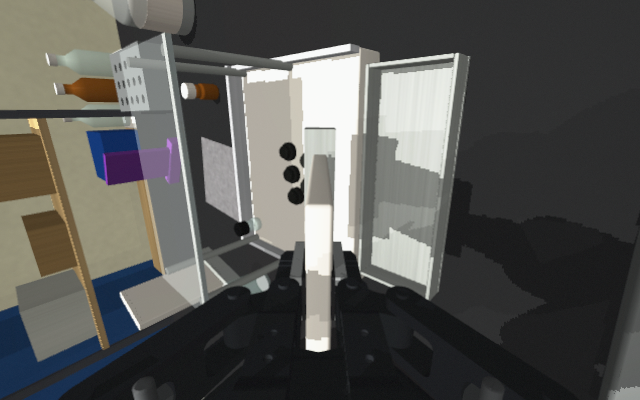

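>>> servo_tool:
  motion:
    - [-1, 5, 18, 0.006, -0.009, 0, -1]
    - [-1, 4, 16, 0.003, -0.005, 0, -1]
    - [0, 0, 0, 0, 0, 0, -1]

```text
t: 6.67
tcp_pos: [0.5634, -0.1158, 0.1669]
tool_rot: [0.93, -0.009, 0.004, -0.367]
force: [-0.6, -0.1, -2.2]
finger_gap: 0.131
```

```bash
python3 - <<'E'
from h import *
plan([.563,.012,.162],tilted(-1.2,43),hand=-1)
s=manip.snapshot("scene");cv2.imwrite("pics/s7.png",cv2.resize(s["frame"][180:310,200:380,::-1],None,fx=4.4,fy=4.4,interpolation=cv2.INTER_CUBIC))
st=manip.sense();r=R.from_quat(st["tool_rot"]);p=st["tcp_pos"]
# pusher pts in tool frame: along z from tcp .1217 to underside ; y_tool = -px ; x_tool = pusher y
loc=[[a-.0016,-b,c] for c in(.1217,.0967) for b in(-.013,.013) for a in(-.06,.06)]
P=p+r.apply(loc);print(np.round(P,3));uv=proj(s,P);print(np.round((uv-[200,180]+.5)*4.4-.5))
E
```

```text
n 4 total mm(tool) [ -3.  -90.   90.9] rot deg [-0.06  0.01  0.04] t 6.6667 tcp [ 0.5634 -0.1158  0.1669] F [-0.59 -0.14 -2.23] gap 0.131
[-0.7, -22.5, 22.7, -0.0003, 0.0001, 0.0002, -1]
[-0.7, -22.5, 22.7, -0.0003, 0.0001, 0.0002, -1]
[-0.8, -22.5, 22.7, -0.0003, 0.0001, 0.0002, -1]
[-0.8, -22.5, 22.7, -0.0003, 0.0001, 0.0002, -1]
[[ 0.504 -0.042  0.07 ]
 [ 0.624 -0.044  0.07 ]
 [ 0.505 -0.023  0.088]
 [ 0.625 -0.025  0.088]
 [ 0.504 -0.059  0.088]
 [ 0.624 -0.061  0.089]
 [ 0.504 -0.04   0.106]
 [ 0.624 -0.042  0.107]]
[[341. 224.]
 [385. 350.]
 [370. 197.]
 [416. 321.]
 [313. 206.]
 [355. 332.]
 [342. 179.]
 [386. 303.]]
```

View pics/s7.png

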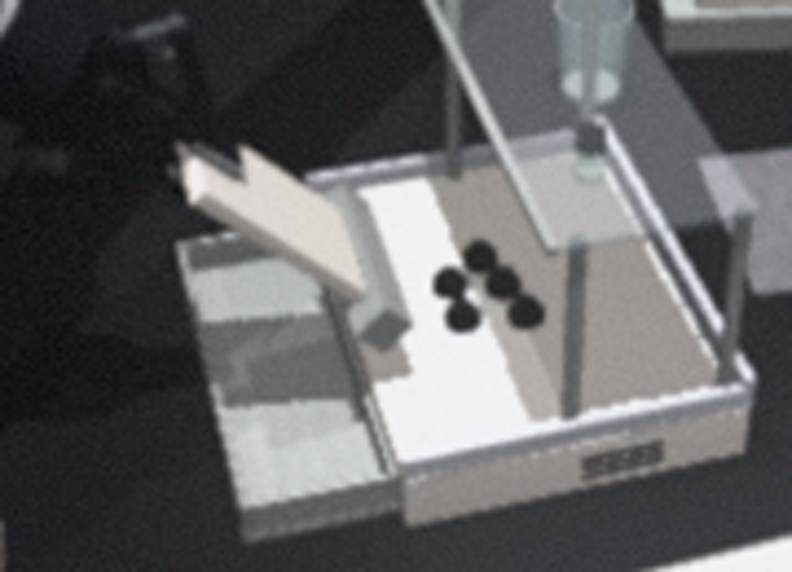

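>>> servo_tool:
  motion:
    - [-1, -12, 16, 0, 0, 0, -1]
    - [0, -15, 14, 0, 0, 0, -1]
    - [0, -15, 14, 0, 0, 0, -1]
    - [0, -15, 14, 0, 0, 0, -1]
    - [0, -10, 9, 0, 0, 0, -1]

```text
t: 7.13
tcp_pos: [0.5716, -0.0233, 0.1738]
tool_rot: [0.932, -0.008, 0.014, -0.361]
force: [-0.5, 1.0, -0.8]
finger_gap: 0.127
```

```bash
cat >> h.py <<'E'
def foot():
    st=manip.sense();r=R.from_quat(st["tool_rot"]);p=st["tcp_pos"]
    return p+r.apply([[a-.0016,-b,c] for c in(.1217,.0967) for b in(-.013,.013) for a in(-.06,.06)])
E
python3 - <<'E'
from h import *
plan([.562,.012,.162],tilted(-1.2,43),hand=-1)
print(np.round(foot()[:2],3))
s=manip.snapshot("scene");cv2.imwrite("pics/s8.png",cv2.resize(s["frame"][180:310,200:380,::-1],None,fx=4.4,fy=4.4,interpolation=cv2.INTER_CUBIC))
cv2.imwrite("pics/w8.png",manip.snapshot("wrist")["frame"][:,:,::-1])
E
```

```text
n 1 total mm(tool) [-10.7 -18.1  32.2] rot deg [ 0.63 -1.02  0.6 ] t 7.1333 tcp [ 0.5716 -0.0233  0.1738] F [-0.48  1.01 -0.8 ] gap 0.127
[-10.7, -18.1, 32.2, 0.011, -0.0178, 0.0105, -1]
[[0.514 0.051 0.074]
 [0.634 0.048 0.076]]
```

View pics/s8.png

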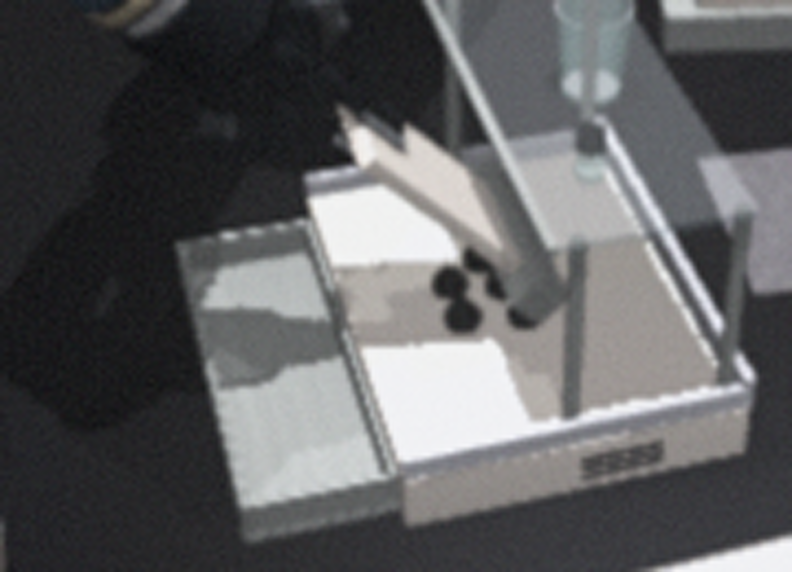

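View pics/w8.png

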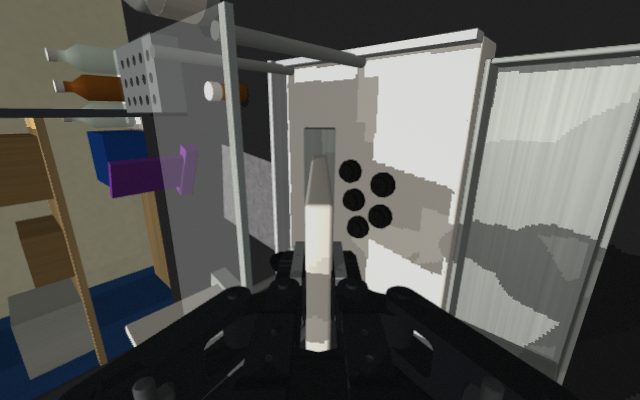

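>>> servo_tool:
  motion:
    - [-5, 2, 9, 0.006, -0.009, 0.005, -1]
    - [-4, -2, 9, 0.005, -0.008, 0.005, -1]
    - [0, 0, 0, 0, 0, 0, -1]
    - [0, 0, 0, 0, 0, 0, -1]

```text
t: 7.57
tcp_pos: [0.5634, -0.0114, 0.1607]
tool_rot: [0.931, -0.008, 0.005, -0.365]
force: [1.1, -0.2, -1.2]
finger_gap: 0.131
```

```bash
python3 - <<'E'
from h import *
plan([.562,.012,.162],tilted(-1.2,43),hand=-1)
print(np.round(foot()[:2],3))
E
```

```text
n 1 total mm(tool) [ -1.9 -18.1  14.9] rot deg [ 0.19 -0.05  0.23] t 7.5667 tcp [ 0.5634 -0.0114  0.1607] F [ 1.07 -0.24 -1.24] gap 0.131
[-1.9, -18.1, 14.9, 0.0033, -0.001, 0.004, -1]
[[0.504 0.063 0.062]
 [0.624 0.061 0.063]]
```

>>> servo_tool:
  motion:
    - [-1, -6, 5, 0.003, 0, 0.004, -1]
    - [-1, -6, 5, 0, 0, 0, -1]
    - [0, -6, 5, 0, 0, 0, -1]
    - [0, -1, 1, 0, 0, 0, -1]
    - [0, 0, 0, 0, 0, 0, -1]

```text
t: 7.98
tcp_pos: [0.5621, 0.0141, 0.1612]
tool_rot: [0.93, -0.012, 0.004, -0.367]
force: [0.6, 0.2, -1.9]
finger_gap: 0.133
```

```bash
python3 - <<'E'
from h import *
plan([.562,.014,.143],tilted(-1.2,43),hand=-1)
print(np.round(foot()[:2],3))
s=manip.snapshot("scene");cv2.imwrite("pics/s9.png",cv2.resize(s["frame"][180:310,200:380,::-1],None,fx=4.4,fy=4.4,interpolation=cv2.INTER_CUBIC))
cv2.imwrite("pics/w9.png",manip.snapshot("wrist")["frame"][:,:,::-1])
E
```

```text
n 1 total mm(tool) [-0.1 12.4 13.2] rot deg [-0.04 -0.14 -0.2 ] t 7.9833 tcp [0.5621 0.0141 0.1612] F [ 0.64  0.18 -1.87] gap 0.133
[-0.1, 12.4, 13.2, -0.0007, -0.0024, -0.0036, -1]
[[0.502 0.089 0.063]
 [0.622 0.086 0.063]]
```

View pics/s9.png

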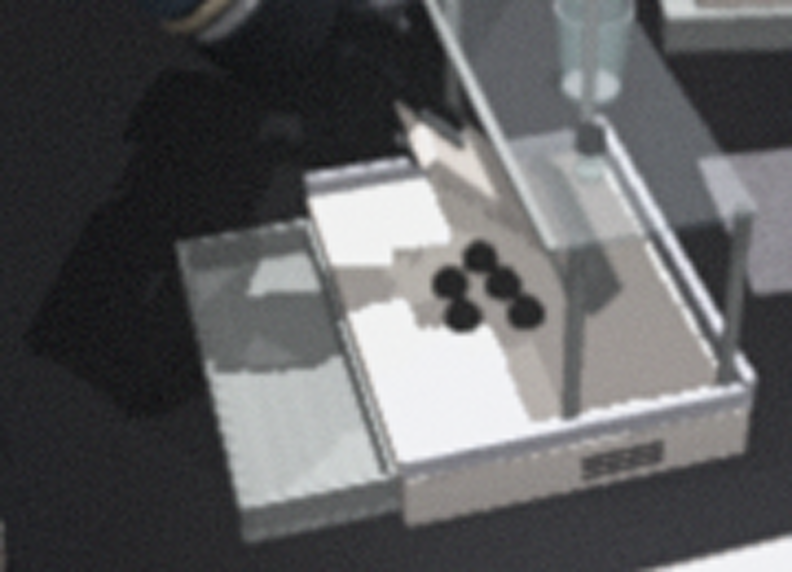

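View pics/w9.png

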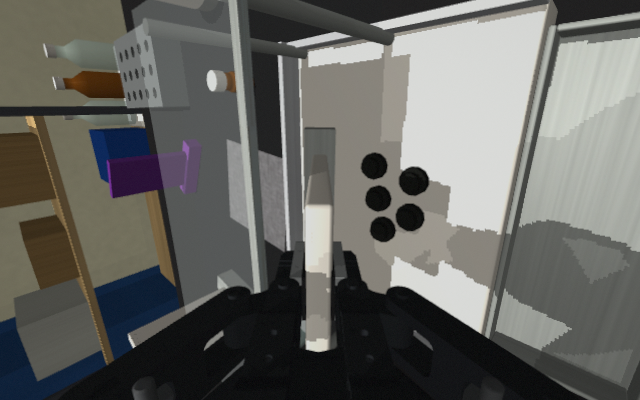

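The scene view shows the foot behind all five stoppers, which still lie at about (435–545, 240–330). Next I lower it to just above the deck.

>>> servo_tool:
  motion:
    - [0, 4, 5, 0, 0, 0, -1]
    - [0, 4, 4, 0, 0, 0, -1]
    - [0, 4, 4, 0, 0, 0, -1]
    - [0, 0, 0, 0, 0, 0, -1]
    - [0, 0, 0, 0, 0, 0, -1]

```text
t: 8.5
tcp_pos: [0.5628, 0.0128, 0.1413]
tool_rot: [0.93, -0.012, 0.005, -0.366]
force: [0.4, 0.4, -1.7]
finger_gap: 0.13
```

```bash
python3 - <<'E'
from h import *
plan([.562,.014,.141],tilted(-1.2,43),hand=-1)
print(np.round(foot()[:2],4))
s=manip.snapshot("scene");cv2.imwrite("pics/s10.png",cv2.resize(s["frame"][180:310,200:380,::-1],None,fx=4.4,fy=4.4,interpolation=cv2.INTER_CUBIC))
E
```

```text
n 1 total mm(tool) [-0.8 -0.7  1. ] rot deg [ 0.04 -0.23 -0.21] t 8.5 tcp [0.5628 0.0128 0.1413] F [ 0.35  0.36 -1.71] gap 0.13
[-0.8, -0.7, 1.0, 0.0007, -0.004, -0.0036, -1]
[[0.5032 0.0878 0.0433]
 [0.6232 0.0846 0.0434]]
```

View pics/s10.png

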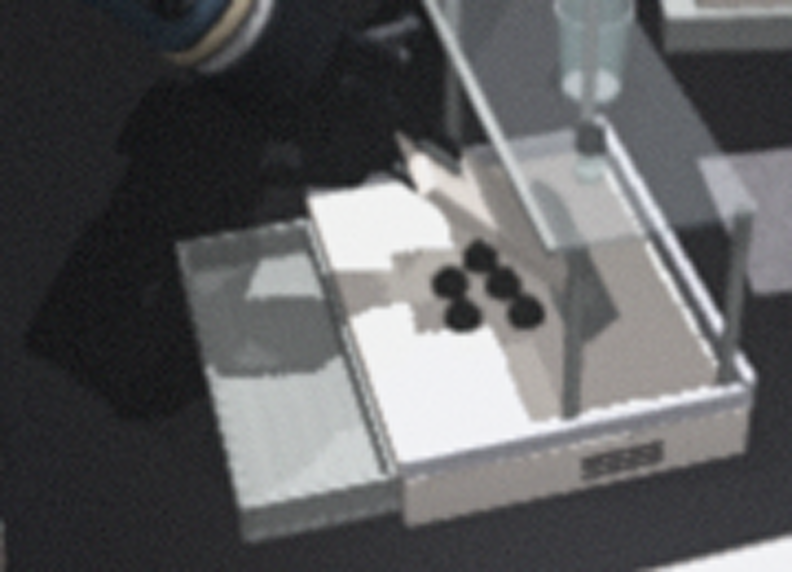

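>>> servo_tool:
  motion:
    - [0, 4, -3, 0, 0, 0, -1]
    - [0, 4, -4, 0, 0, 0, -1]
    - [0, 4, -4, 0, 0, 0, -1]
    - [0, 4, -4, 0, 0, 0, -1]
    - [0, 4, -4, 0, 0, 0, -1]

```text
t: 8.97
tcp_pos: [0.5618, -0.0166, 0.1418]
tool_rot: [0.93, -0.012, 0.005, -0.366]
force: [-0.1, 0.8, -1.1]
finger_gap: 0.13
```

```bash
python3 - <<'E'
from h import *
plan([.562,-.03,.140],tilted(-1.2,43),hand=-1,n=6)
print(np.round(foot()[:2],4))
cv2.imwrite("pics/w11.png",manip.snapshot("wrist")["frame"][:,:,::-1])
E
```

```text
n 6 total mm(tool) [ 0.5 11.  -7.8] rot deg [ 0.01 -0.18 -0.17] t 8.9667 tcp [ 0.5618 -0.0166  0.1418] F [-0.1  0.8 -1.1] gap 0.13
[0.1, 1.8, -1.3, 0.0, -0.0005, -0.0005, -1]
[0.1, 1.8, -1.3, 0.0, -0.0005, -0.0005, -1]
[0.1, 1.8, -1.3, 0.0, -0.0005, -0.0005, -1]
[0.1, 1.8, -1.3, 0.0, -0.0005, -0.0005, -1]
[0.1, 1.8, -1.3, 0.0, -0.0005, -0.0005, -1]
[0.1, 1.8, -1.3, 0.0, -0.0005, -0.0005, -1]
[[0.5021 0.0584 0.0439]
 [0.6221 0.0554 0.0439]]
```

View pics/w11.png

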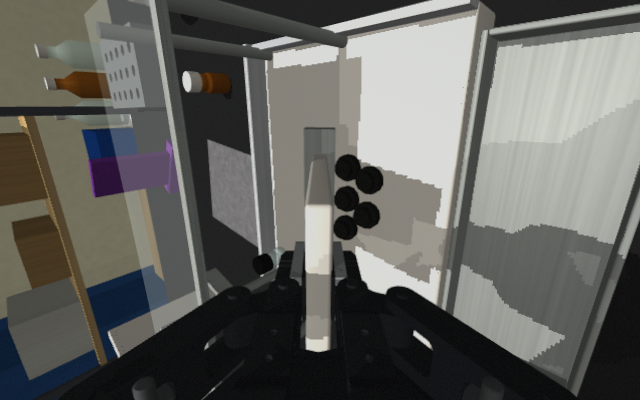

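The stoppers are being pushed upright ahead of the foot, at (335–380, 155–240). I continue the sweep.

>>> servo_tool:
  motion:
    - [0, 5, -3, 0, 0, 0, -1]
    - [0, 4, -4, 0, 0, 0, -1]
    - [0, 5, -4, 0, 0, 0, -1]
    - [0, 4, -4, 0, 0, 0, -1]
    - [0, 5, -4, 0, 0, 0, -1]
    - [0, 4, -4, 0, 0, 0, -1]

```text
t: 9.52
tcp_pos: [0.5609, -0.0554, 0.1416]
tool_rot: [0.93, -0.012, 0.005, -0.368]
force: [0.5, 0.3, -1.6]
finger_gap: 0.131
```

```bash
python3 - <<'E'
from h import *
plan([.562,-.09,.140],tilted(-1.2,43),hand=-1,n=6)
print(np.round(foot()[:2],4))
cv2.imwrite("pics/w12.png",manip.snapshot("wrist")["frame"][:,:,::-1])
E
```

```text
n 6 total mm(tool) [  2.   26.3 -22.6] rot deg [-0.24 -0.25 -0.21] t 9.5167 tcp [ 0.5609 -0.0554  0.1416] F [ 0.52  0.35 -1.56] gap 0.131
[0.3, 4.4, -3.8, -0.0007, -0.0007, -0.0006, -1]
[0.3, 4.4, -3.8, -0.0007, -0.0007, -0.0006, -1]
[0.3, 4.4, -3.8, -0.0007, -0.0007, -0.0006, -1]
[0.3, 4.4, -3.8, -0.0007, -0.0007, -0.0006, -1]
[0.3, 4.4, -3.7, -0.0007, -0.0007, -0.0006, -1]
[0.3, 4.4, -3.7, -0.0007, -0.0007, -0.0006, -1]
[[0.5013 0.0201 0.044 ]
 [0.6213 0.0169 0.044 ]]
```

View pics/w12.png

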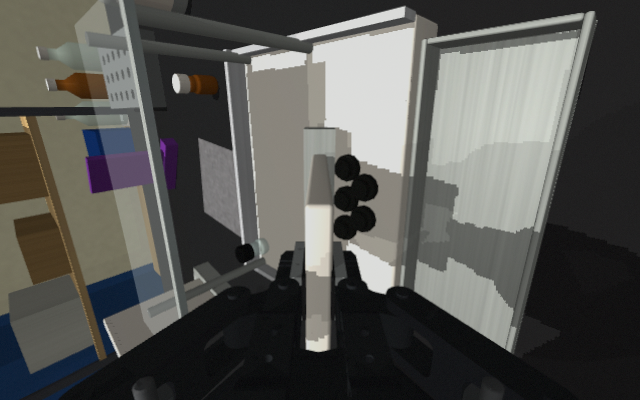

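>>> servo_tool:
  motion:
    - [0, 5, -3, 0, 0, 0, -1]
    - [0, 4, -4, 0, 0, 0, -1]
    - [0, 5, -4, 0, 0, 0, -1]
    - [0, 4, -4, 0, 0, 0, -1]
    - [0, 5, -4, 0, 0, 0, -1]
    - [0, 4, -4, 0, 0, 0, -1]
    - [0, 4, -4, 0, 0, 0, -1]

```text
t: 10.15
tcp_pos: [0.5594, -0.0994, 0.1409]
tool_rot: [0.929, -0.012, 0.005, -0.371]
force: [0.1, 0.9, -0.3]
finger_gap: 0.129
```

```bash
python3 - <<'E'
from h import *
plan([.561,-.13,.140],tilted(-1.2,43),hand=-1,n=6)
print(np.round(foot()[:2],4))
cv2.imwrite("pics/w13.png",manip.snapshot("wrist")["frame"][:,:,::-1])
E
```

```text
n 6 total mm(tool) [  2.4  22.8 -20.4] rot deg [-0.53 -0.22 -0.24] t 10.15 tcp [ 0.5594 -0.0994  0.1409] F [ 0.1   0.94 -0.27] gap 0.129
[0.4, 3.8, -3.4, -0.0015, -0.0006, -0.0007, -1]
[0.4, 3.8, -3.4, -0.0015, -0.0006, -0.0007, -1]
[0.4, 3.8, -3.4, -0.0015, -0.0006, -0.0007, -1]
[0.4, 3.8, -3.4, -0.0015, -0.0006, -0.0007, -1]
[0.4, 3.8, -3.4, -0.0015, -0.0006, -0.0007, -1]
[0.4, 3.8, -3.4, -0.0015, -0.0006, -0.0007, -1]
[[ 0.4998 -0.0234  0.0437]
 [ 0.6198 -0.0266  0.0437]]
```

View pics/w13.png

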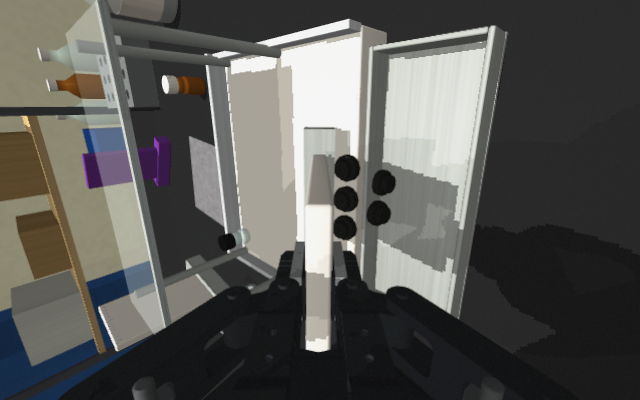

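Two stoppers have gone over the edge, at (382,183) and (378,213). I push the other three over.

>>> servo_tool:
  motion:
    - [0, 4, -3, 0, 0, 0, -1]
    - [0, 4, -4, 0, 0, 0, -1]
    - [0, 4, -4, 0, 0, 0, -1]
    - [0, 4, -4, 0, 0, 0, -1]
    - [0, 4, -4, 0, 0, 0, -1]
    - [0, 4, -4, 0, 0, 0, -1]

```text
t: 10.7
tcp_pos: [0.5587, -0.1391, 0.1392]
tool_rot: [0.93, -0.012, 0.005, -0.367]
force: [-0.2, 0.2, -1.5]
finger_gap: 0.129
```

```bash
python3 - <<'E'
from h import *
plan([.561,-.15,.142],tilted(-1.2,43),hand=-1,n=6)
print(np.round(foot()[:2],4))
cv2.imwrite("pics/w14.png",manip.snapshot("wrist")["frame"][:,:,::-1])
E
```

```text
n 6 total mm(tool) [ 2.6  6.  -9.5] rot deg [-0.03 -0.28 -0.23] t 10.7 tcp [ 0.5587 -0.1391  0.1392] F [-0.23  0.18 -1.48] gap 0.129
[0.4, 1.0, -1.6, -0.0001, -0.0008, -0.0007, -1]
[0.4, 1.0, -1.6, -0.0001, -0.0008, -0.0007, -1]
[0.4, 1.0, -1.6, -0.0001, -0.0008, -0.0007, -1]
[0.4, 1.0, -1.6, -0.0001, -0.0008, -0.0007, -1]
[0.4, 1.0, -1.6, -0.0001, -0.0008, -0.0007, -1]
[0.4, 1.0, -1.6, -0.0001, -0.0008, -0.0007, -1]
[[ 0.4992 -0.0639  0.0413]
 [ 0.6191 -0.0671  0.0414]]
```

View pics/w14.png

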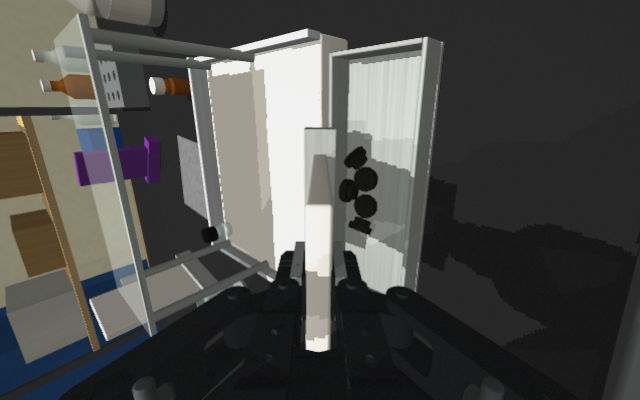

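>>> servo_tool:
  motion:
    - [0, 5, -6, 0, 0, 0, -1]
    - [0, 4, -6, 0, 0, 0, -1]
    - [0, 0, 0, 0, 0, 0, -1]
    - [0, -5, -6, 0, 0, 0, -1]
    - [0, -10, -11, 0, 0, 0, -1]
    - [0, -16, -17, 0, 0, 0, -1]
    - [0, -20, -22, 0, 0, 0, -1]
    - [0, -20, -22, 0, 0, 0, -1]

```text
t: 11.42
tcp_pos: [0.5554, -0.1571, 0.2477]
tool_rot: [0.929, -0.015, 0.0, -0.369]
force: [0.4, -0.4, -1.8]
finger_gap: 0.128
```

```bash
python3 - <<'E'
from h import *
plan([.54,.10,.37],tilted(-8,0),hand=-1)
s=manip.snapshot("scene");cv2.imwrite("pics/s15.png",cv2.resize(s["frame"][180:310,200:380,::-1],None,fx=4.4,fy=4.4,interpolation=cv2.INTER_CUBIC))
cv2.imwrite("pics/w15.png",manip.snapshot("wrist")["frame"][:,:,::-1])
E
```

```text
n 8 total mm(tool) [ -24.1 -270.4   87.3] rot deg [-43.27   3.02   5.8 ] t 11.4167 tcp [ 0.5554 -0.1571  0.2477] F [ 0.44 -0.38 -1.81] gap 0.128
[-3.0, -33.8, 10.9, -0.0944, 0.0066, 0.0126, -1]
[-3.5, -34.6, 7.7, -0.0944, 0.0066, 0.0126, -1]
[-4.0, -35.2, 4.3, -0.0944, 0.0066, 0.0126, -1]
[-4.5, -35.4, 1.0, -0.0944, 0.0066, 0.0126, -1]
[-4.9, -35.2, -2.4, -0.0944, 0.0066, 0.0126, -1]
[-5.3, -34.8, -5.7, -0.0944, 0.0066, 0.0126, -1]
[-5.7, -34.0, -9.0, -0.0944, 0.0066, 0.0126, -1]
[-6.1, -32.9, -12.2, -0.0944, 0.0066, 0.0126, -1]
```

View pics/s15.png

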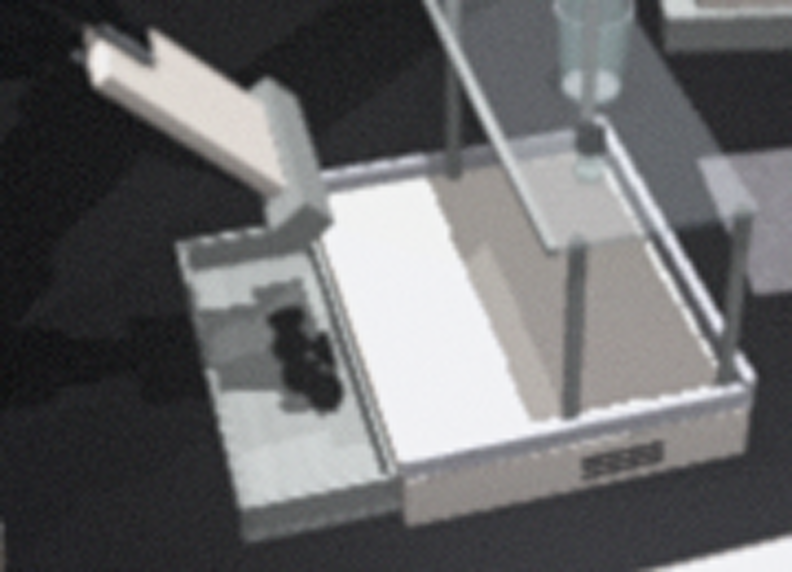

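View pics/w15.png

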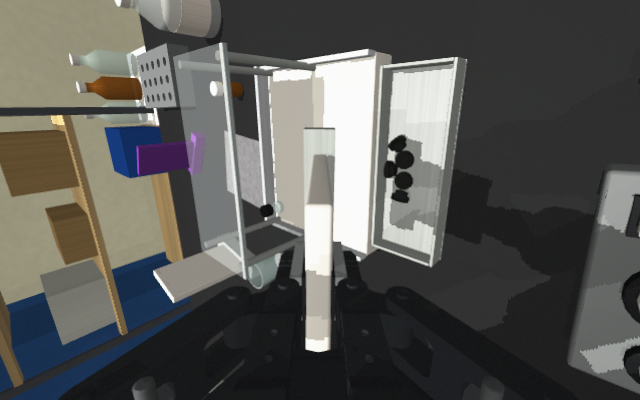

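All five stoppers are in the tray, at (390–404, 143–196) in the wrist view, and the deck is clear. Next I raise the pusher and take it back over the guard.

>>> servo_tool:
  motion:
    - [0, -20, -22, 0, 0, 0, -1]
    - [0, -24, -26, 0, 0, 0, -1]
    - [0, -24, -26, 0, 0, 0, -1]
    - [0, -20, -22, -0.04, 0, 0, -1]
    - [-2, -18, -4, -0.08, 0.006, 0.01, -1]

```text
t: 11.93
tcp_pos: [0.553, -0.1485, 0.3988]
tool_rot: [0.95, -0.023, -0.001, -0.311]
force: [1.4, 0.2, -2.3]
finger_gap: 0.125
```

```bash
python3 - <<'E'
from h import *
plan([.512,.302,.37],tilted(-8,0),hand=-1,n=12)
print(foot()[:2])
E
```

```text
n 12 total mm(tool) [ -59.8 -343.9  289.1] rot deg [-36.17   2.68   5.06] t 11.9333 tcp [ 0.553  -0.1485  0.3988] F [ 1.39  0.18 -2.28] gap 0.125
[-5.0, -28.7, 24.1, -0.0526, 0.0039, 0.0074, -1]
[-5.3, -29.8, 22.5, -0.0526, 0.0039, 0.0074, -1]
[-5.6, -31.0, 20.9, -0.0526, 0.0039, 0.0074, -1]
[-5.9, -32.0, 19.2, -0.0526, 0.0039, 0.0074, -1]
[-6.2, -32.9, 17.5, -0.0526, 0.0039, 0.0074, -1]
[-6.5, -33.7, 15.7, -0.0526, 0.0039, 0.0074, -1]
[-6.8, -34.4, 13.9, -0.0526, 0.0039, 0.0074, -1]
[-7.1, -35.1, 12.0, -0.0526, 0.0039, 0.0074, -1]
[-7.4, -35.6, 10.2, -0.0526, 0.0039, 0.0074, -1]
[-7.7, -36.0, 8.2, -0.0526, 0.0039, 0.0074, -1]
[-8.0, -36.4, 6.3, -0.0526, 0.0039, 0.0074, -1]
[-8.3, -36.6, 4.4, -0.0526, 0.0039, 0.0074, -1]
[[ 0.49236284 -0.08433744  0.29400652]
 [ 0.61223589 -0.08947561  0.29199359]]
```

>>> servo_tool:
  motion:
    - [-4, -22, 17, -0.053, 0.004, 0.007, -1]
    - [-5, -30, 22, -0.053, 0.004, 0.007, -1]
    - [-6, -31, 21, -0.053, 0.004, 0.007, -1]
    - [-6, -32, 19, -0.053, 0.004, 0.007, -1]
    - [-6, -33, 17, -0.053, 0.004, 0.007, -1]
    - [-7, -34, 15, -0.053, 0.004, 0.007, -1]
    - [-7, -34, 13, -0.053, 0.004, 0.007, -1]
    - [-7, -35, 12, -0.053, 0.004, 0.007, -1]
    - [-7, -35, 10, -0.053, 0.004, 0.007, -1]
    - [-8, -35, 8, -0.053, 0.004, 0.007, -1]
    - [-8, -30, 6, -0.053, 0.004, 0.007, -1]
    - [-5, -15, 2, -0.03, 0, 0, -1]

```text
t: 12.93
tcp_pos: [0.4992, 0.2784, 0.3761]
tool_rot: [0.998, -0.07, 0.004, 0.007]
force: [-0.4, 0.1, -1.4]
finger_gap: 0.129
```

```bash
python3 - <<'E'
from h import *
plan([.512,.308,.34],tilted(-8,0),hand=-1)
print(foot()[:4])
E
```

```text
n 2 total mm(tool) [  8.2 -31.6  35.8] rot deg [ 0.78 -0.52 -0.01] t 12.9333 tcp [0.4992 0.2784 0.3761] F [-0.36  0.06 -1.42] gap 0.129
[4.1, -15.8, 17.9, 0.0068, -0.0045, -0.0001, -1]
[4.2, -15.7, 18.0, 0.0068, -0.0045, -0.0001, -1]
[[0.43727792 0.27231397 0.25407377]
 [0.55610253 0.25559472 0.2551592 ]
 [0.4409034  0.29805753 0.25372039]
 [0.55972801 0.28133828 0.25480582]]
```

>>> servo_tool:
  motion:
    - [5, -16, 10, 0.007, -0.005, 0, -1]
    - [4, -14, 20, 0.006, -0.004, 0, -1]
    - [0, 0, 35, 0, 0, 0, -1]
    - [0, 0, 35, 0, 0, 0, -1]
    - [0, 0, 35, 0, 0, 0, -1]
    - [0, 0, 25, 0, 0, 0, -1]
    - [0, 0, 10, 0, 0, 0, -1]
    - [0, 0, 0, 0, 0, 0, -1]

```text
t: 13.6
tcp_pos: [0.4985, 0.3202, 0.2023]
tool_rot: [0.998, -0.062, -0.006, -0.002]
force: [-0.6, -0.6, -1.7]
finger_gap: 0.129
```

```bash
python3 - <<'E'
from h import *
plan([.511,.309,.1245],tilted(-8,0),hand=-1,n=3)
print(foot()[:4])
cv2.imwrite("pics/w17.png",manip.snapshot("wrist")["frame"][:,:,::-1])
E
```

```text
n 3 total mm(tool) [14.8  9.8 77.6] rot deg [-0.15  0.75  0.89] t 13.6 tcp [0.4985 0.3202 0.2023] F [-0.61 -0.65 -1.67] gap 0.129
[4.9, 3.3, 25.9, -0.0009, 0.0044, 0.0052, -1]
[4.8, 3.2, 25.9, -0.0009, 0.0044, 0.0052, -1]
[4.7, 3.2, 25.9, -0.0009, 0.0044, 0.0052, -1]
[[0.43425651 0.31546631 0.08142809]
 [0.55332474 0.30062481 0.07985129]
 [0.43747337 0.34126644 0.08149983]
 [0.5565416  0.32642494 0.07992302]]
```

View pics/w17.png

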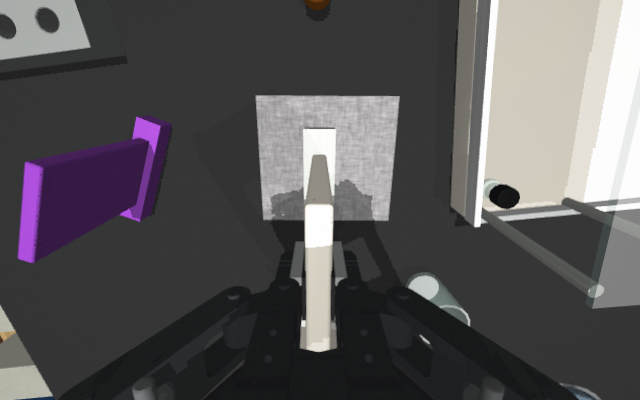

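>>> servo_tool:
  motion:
    - [5, 4, 20, 0, 0.005, 0.006, -1]
    - [5, 4, 20, 0, 0.005, 0.006, -1]
    - [4, 2, 16, 0, 0.003, 0.003, -1]
    - [0, 0, 5, 0, 0, 0, -1]
    - [0, 0, 0, 0, 0, 0, -1]

```text
t: 14.07
tcp_pos: [0.518, 0.3118, 0.1516]
tool_rot: [0.997, -0.07, 0.009, -0.006]
force: [0.1, 0.2, -1.2]
finger_gap: 0.126
```

```bash
python3 - <<'E'
from h import *
plan([.511,.309,.1245],tilted(-8,0),hand=-1,n=3)
print(foot()[:4])
E
```

```text
n 3 total mm(tool) [-7.   4.1 27. ] rot deg [-0.78 -0.97 -0.03] t 14.0667 tcp [0.518  0.3118 0.1516] F [ 0.07  0.24 -1.21] gap 0.126
[-2.3, 1.4, 9.0, -0.0045, -0.0057, -0.0002, -1]
[-2.3, 1.3, 9.0, -0.0045, -0.0057, -0.0002, -1]
[-2.2, 1.3, 9.0, -0.0045, -0.0057, -0.0002, -1]
[[0.45745355 0.30888995 0.02875613]
 [0.57625693 0.29210837 0.03078984]
 [0.4610838  0.33463283 0.0291102 ]
 [0.57988718 0.31785126 0.03114391]]
```

>>> servo_tool:
  motion:
    - [-2, 1, 7, -0.005, -0.006, 0, -1]
    - [-2, 1, 7, -0.004, -0.005, 0, -1]
    - [-2, 1, 6, -0.003, -0.005, 0, -1]
    - [0, 0, 4, 0, 0, 0, -1]
    - [0, 0, 0, 0, 0, 0, -1]
    - [0, 0, 0, 0, 0, 0, -1]

```text
t: 14.57
tcp_pos: [0.5144, 0.3118, 0.1319]
tool_rot: [0.998, -0.07, 0.004, -0.003]
force: [-1.3, -0.4, -2.0]
finger_gap: 0.13
```

```bash
python3 - <<'E'
from h import *
plan([.511,.309,.1240],tilted(-8,0),hand=-1,n=1)
print(foot()[:4])
E
```

```text
n 1 total mm(tool) [-3.   3.3  7.9] rot deg [-0.35 -0.47  0.  ] t 14.5667 tcp [0.5144 0.3118 0.1319] F [-1.33 -0.4  -1.98] gap 0.13
[-3.0, 3.3, 7.9, -0.0061, -0.0083, 0.0, -1]
[[0.45268755 0.30811503 0.00965536]
 [0.57151559 0.29141435 0.0106475 ]
 [0.4563048  0.33386169 0.00981269]
 [0.57513284 0.31716101 0.01080482]]
```

>>> servo_tool:
  motion:
    - [-2, 2, 4, -0.004, -0.006, 0, -1]
    - [-1, 1, 3, -0.002, -0.002, 0, -1]
    - [0, 0, 1, 0, 0, 0, -1]
    - [0, 0, 0, 0, 0, 0, -1]
    - [0, 0, 0, 0, 0, 0, -1]

```text
t: 14.98
tcp_pos: [0.5111, 0.3095, 0.1242]
tool_rot: [0.998, -0.07, 0.0, -0.0]
force: [0.8, 0.6, -1.3]
finger_gap: 0.13
```

```bash
python3 - <<'E'
from h import *
plan([.511,.309,.1240],tilted(-8,0),hand=-1,n=1)
print(foot()[:4])
s=manip.snapshot("scene");cv2.imwrite("pics/s18.png",cv2.resize(s["frame"][130:310,230:430,::-1],None,fx=4,fy=3.3,interpolation=cv2.INTER_CUBIC))
E
```

```text
n 1 total mm(tool) [-0.1  0.5  0.2] rot deg [-0.01 -0.05  0.02] t 14.9833 tcp [0.5111 0.3095 0.1242] F [ 0.76  0.58 -1.31] gap 0.13
[-0.1, 0.5, 0.2, -0.0002, -0.0009, 0.0003, -1]
[[0.44844601 0.30515723 0.00241802]
 [0.56728348 0.28849454 0.00252311]
 [0.45205626 0.33090535 0.00242416]
 [0.57089373 0.31424267 0.00252926]]
```

View pics/s18.png

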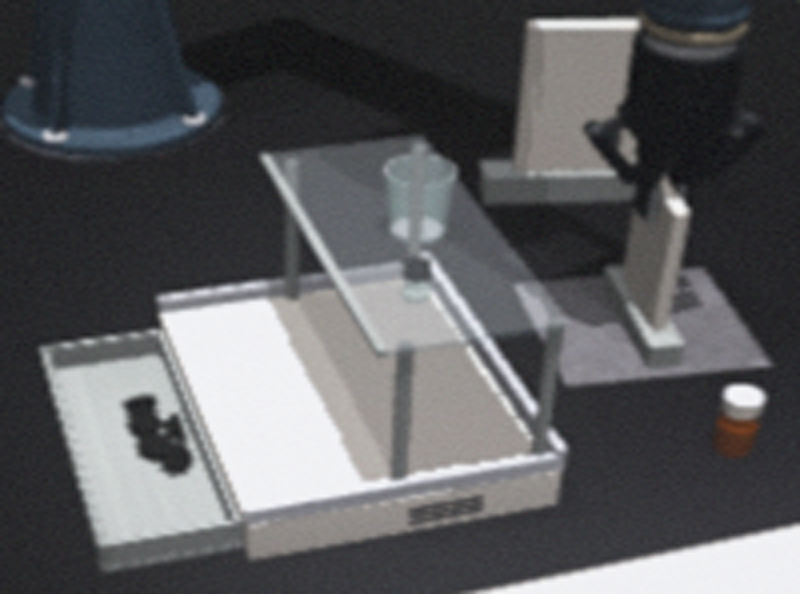

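The pusher is upright on the mat, within about 0.5 mm of touching. I open the jaws and back off.

>>> servo_tool:
  motion:
    - [0, 0, 0.5, 0, 0, 0, -1]
    - [0, 0, 0, 0, 0, 0, -0.6]
    - [0, 0, 0, 0, 0, 0, -0.2]
    - [0, 0, 0, 0, 0, 0, 0.2]
    - [0, 0, 0, 0, 0, 0, 0.2]

```text
t: 15.45
tcp_pos: [0.5122, 0.3098, 0.1248]
tool_rot: [0.998, -0.07, 0.002, -0.001]
force: [-0.5, -0.5, 0.6]
finger_gap: 0.596
```

```bash
python3 - <<'E'
from h import *
plan([.511,.309,.25],tilted(-8,0),hand=0.2)
cv2.imwrite("pics/w19.png",manip.snapshot("wrist")["frame"][:,:,::-1])
E
```

```text
n 4 total mm(tool) [  -0.7    0.8 -125.2] rot deg [-0.09 -0.19  0.01] t 15.45 tcp [0.5122 0.3098 0.1248] F [-0.53 -0.48  0.57] gap 0.596
[-0.2, 0.2, -31.3, -0.0004, -0.0008, 0.0001, 0.2]
[-0.2, 0.2, -31.3, -0.0004, -0.0008, 0.0001, 0.2]
[-0.2, 0.2, -31.3, -0.0004, -0.0008, 0.0001, 0.2]
[-0.2, 0.2, -31.3, -0.0004, -0.0008, 0.0001, 0.2]
```

View pics/w19.png

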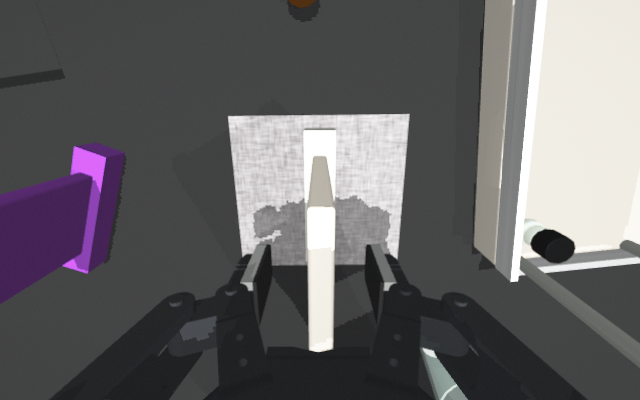

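Released, and the pusher stands on its own between the open pads. I rise straight up.

>>> servo_tool:
  motion:
    - [0, 0, -12, 0, 0, 0, 0.2]
    - [0, 0, -22, 0, 0, 0, 0.2]
    - [0, 0, -30, 0, 0, 0, 0.2]
    - [0, 0, -35, 0, 0, 0, 0.2]
    - [0, 0, -35, 0, 0, 0, 0.2]
    - [0, 0, -35, 0, 0, 0, 0]

```text
t: 16.0
tcp_pos: [0.5068, 0.3074, 0.294]
tool_rot: [0.998, -0.07, -0.008, 0.004]
force: [1.3, 0.3, 0.4]
finger_gap: 0.502
```

```bash
python3 - <<'E'
from h import *
np.set_printoptions(precision=4,suppress=True)
plan([.425,-.30,.22],tilted(25,0),hand=-1)
s=manip.snapshot("scene");cv2.imwrite("pics/s20.png",cv2.resize(s["frame"][130:310,230:430,::-1],None,fx=4,fy=3.3,interpolation=cv2.INTER_CUBIC))
cv2.imwrite("pics/s20k.png",cv2.resize(s["frame"][220:310,140:220,::-1],None,fx=6,fy=6,interpolation=cv2.INTER_CUBIC))
E
```

```text
n 16 total mm(tool) [  4.9 612.2  79.4] rot deg [  0.23   1.02 -33.01] t 16.0 tcp [0.5068 0.3074 0.294 ] F [1.29 0.25 0.4 ] gap 0.502
[0.3, 38.3, 5.0, 0.0003, 0.0011, -0.036, -1]
[-1.1, 38.3, 5.0, 0.0003, 0.0011, -0.036, -1]
[-2.5, 38.2, 4.9, 0.0003, 0.0011, -0.036, -1]
[-3.8, 38.1, 4.9, 0.0003, 0.0011, -0.036, -1]
[-5.2, 37.9, 4.9, 0.0003, 0.0011, -0.036, -1]
[-6.6, 37.7, 4.9, 0.0003, 0.0011, -0.036, -1]
[-7.9, 37.4, 4.9, 0.0003, 0.0011, -0.036, -1]
[-9.3, 37.1, 4.9, 0.0003, 0.0011, -0.036, -1]
[-10.6, 36.8, 4.8, 0.0003, 0.0011, -0.036, -1]
[-11.9, 36.4, 4.8, 0.0003, 0.0011, -0.036, -1]
[-13.3, 35.9, 4.8, 0.0003, 0.0011, -0.036, -1]
[-14.5, 35.4, 4.8, 0.0003, 0.0011, -0.036, -1]
[-15.8, 34.9, 4.7, 0.0003, 0.0011, -0.036, -1]
[-17.1, 34.3, 4.7, 0.0003, 0.0011, -0.036, -1]
[-18.3, 33.7, 4.7, 0.0003, 0.0011, -0.036, -1]
[-19.5, 33.0, 4.7, 0.0003, 0.0011, -0.036, -1]
```

View pics/s20.png

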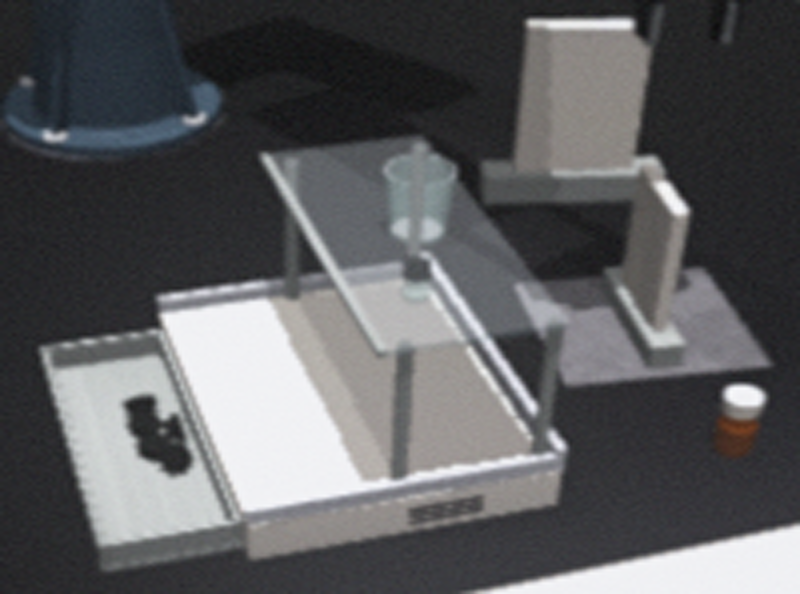

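View pics/s20k.png

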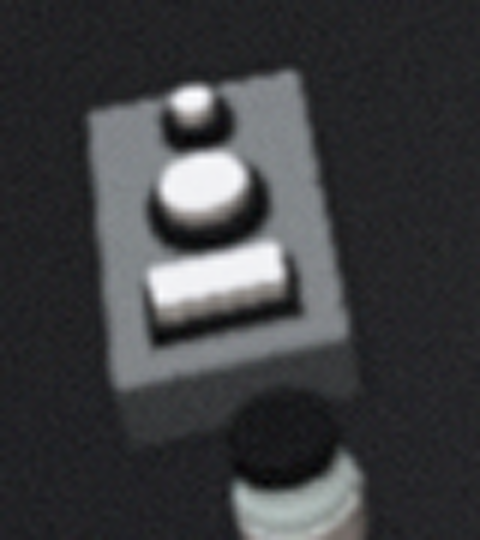

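```bash
python3 - <<'E'
from h import *
np.set_printoptions(precision=4,suppress=True)
t=manip.snapshot("top");s=manip.snapshot("scene")
cv2.imwrite("pics/t21.png",t["frame"][:,:,::-1])
for a,b in(((221,365),(190,100)),((211,264),(203,182)),((201,157),(215,272))):
    print(tri(t,(400+(a[0]+.5)/6-.5,150+(a[1]+.5)/6-.5),s,(140+(b[0]+.5)/6-.5,220+(b[1]+.5)/6-.5)))
E
```

```text
(array([ 0.4293, -0.3277,  0.0571]), np.float64(0.0003861352744403346))
(array([ 0.4885, -0.3246,  0.0564]), np.float64(0.0002996233845212471))
(array([ 0.5515, -0.3216,  0.0582]), np.float64(5.193508568612714e-06))
```

>>> servo_tool:
  motion:
    - [0, 28, 0, 0, 0, -0.012, -1]
    - [0, 38, 0, 0, 0, -0.012, -1]
    - [-2, 38, 0, 0, 0, -0.012, -1]
    - [-3, 38, 0, 0, 0, -0.012, -1]
    - [-3, 38, 0, 0, 0, -0.012, -1]
    - [-4, 38, 0, 0, 0, -0.012, -1]
    - [-4, 38, 0, 0, 0, -0.012, -1]
    - [-5, 38, 0, 0, 0, -0.012, -1]
    - [-5, 38, 0, 0, 0, -0.012, -1]
    - [-6, 38, 0, 0, 0, -0.012, -1]
    - [-6, 38, 2, 0, 0, -0.012, -1]
    - [-6, 38, 5, 0, 0, -0.012, -1]

```text
t: 17.15
tcp_pos: [0.4249, -0.1432, 0.2835]
tool_rot: [1.0, 0.014, -0.011, -0.002]
force: [1.4, 0.5, -0.4]
finger_gap: 0.002
```

```bash
python3 - <<'E'
from h import *
plan([.4293,-.3277,.15],tilted(3,0),hand=-1)
E
```

```text
n 6 total mm(tool) [  2.3 185.1 132.7] rot deg [-0.25  1.24 -1.44] t 17.15 tcp [ 0.4249 -0.1432  0.2835] F [ 1.42  0.48 -0.36] gap 0.002
[0.4, 30.9, 22.1, -0.0007, 0.0036, -0.0042, -1]
[0.2, 30.8, 22.1, -0.0007, 0.0036, -0.0042, -1]
[-0.0, 30.8, 22.2, -0.0007, 0.0036, -0.0042, -1]
[-0.2, 30.8, 22.2, -0.0007, 0.0036, -0.0042, -1]
[-0.5, 30.8, 22.2, -0.0007, 0.0036, -0.0042, -1]
[-0.7, 30.8, 22.2, -0.0007, 0.0036, -0.0042, -1]
```

>>> servo_tool:
  motion:
    - [0, 32, 10, 0, 0.005, -0.005, -1]
    - [0, 32, 18, 0, 0.005, -0.005, -1]
    - [0, 32, 22, 0, 0.004, -0.005, -1]
    - [0, 30, 26, 0, 0.003, -0.004, -1]
    - [0, 25, 26, 0, 0.002, -0.004, -1]
    - [0, 16, 18, 0, 0, 0, -1]
    - [0, 0, 0, 0, 0, 0, -1]

```text
t: 17.73
tcp_pos: [0.4236, -0.3237, 0.1542]
tool_rot: [1.0, 0.02, -0.002, -0.003]
force: [0.3, 0.8, 0.2]
finger_gap: -0.003
```

```bash
python3 - <<'E'
from h import *
plan([.4293,-.3277,.09],tilted(3,0),hand=-1)
s=manip.snapshot("wrist");cv2.imwrite("pics/w22.png",s["frame"][:,:,::-1])
print(proj(s,[[.4293,-.3277,.0571],[.4885,-.3246,.0571],[.5515,-.3216,.0571],manip.sense()["tcp_pos"]]))
E
```

```text
n 2 total mm(tool) [ 5.8  4.6 64.1] rot deg [-0.35  0.24 -0.66] t 17.7333 tcp [ 0.4236 -0.3237  0.1542] F [0.25 0.84 0.17] gap -0.003
[2.9, 2.3, 32.1, -0.0031, 0.0021, -0.0058, -1]
[2.8, 2.2, 32.1, -0.0031, 0.0021, -0.0058, -1]
[[322.77612941 193.7492218 ]
 [322.32824544 123.26351709]
 [322.17549665  34.31293836]
 [314.12069942 256.77907888]]
```

View pics/w22.png

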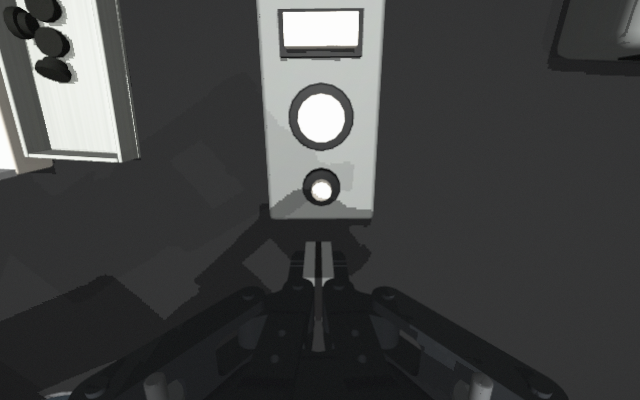

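The wrist view shows the small key at (321,190), the large key at (321,117) and the bar at (321,29). This agrees with the triangulation within a few px. Next I line up over the small key.

>>> servo_tool:
  motion:
    - [3, 2, 18, -0.003, 0.002, -0.006, -1]
    - [2, 2, 22, -0.003, 0.002, -0.005, -1]
    - [1, 0, 20, 0, 0, 0, -1]
    - [0, 0, 8, 0, 0, 0, -1]
    - [0, 0, 0, 0, 0, 0, -1]

```text
t: 18.2
tcp_pos: [0.4297, -0.3212, 0.0883]
tool_rot: [1.0, 0.027, -0.0, -0.001]
force: [-0.1, 1.1, -0.2]
finger_gap: 0.004
```

```bash
python3 - <<'E'
from h import *
plan([.4293,-.3277,.065],tilted(3,0),hand=-1)
s=manip.snapshot("wrist");cv2.imwrite("pics/w23.png",s["frame"][:,:,::-1])
E
```

```text
n 1 total mm(tool) [-0.7  6.6 23.3] rot deg [-0.15  0.01  0.11] t 18.2 tcp [ 0.4297 -0.3212  0.0883] F [-0.14  1.13 -0.16] gap 0.004
[-0.7, 6.6, 23.3, -0.0027, 0.0002, 0.002, -1]
```

View pics/w23.png

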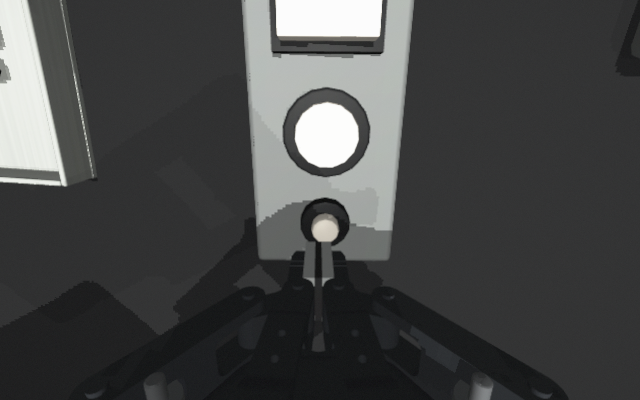

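>>> servo_tool:
  motion:
    - [0, 4, 8, -0.002, 0, 0, -1]
    - [0, 3, 7, 0, 0, 0, -1]
    - [0, 0, 4, 0, 0, 0, -1]
    - [0, 0, 0, 0, 0, 0, -1]

```text
t: 18.58
tcp_pos: [0.4323, -0.3291, 0.0728]
tool_rot: [1.0, 0.028, 0.002, 0.003]
force: [-0.2, 0.4, 0.2]
finger_gap: 0.0
```

```bash
python3 - <<'E'
from h import *
plan([.4293,-.3277,.051],tilted(3,0),hand=-1)
s=manip.snapshot("wrist");cv2.imwrite("pics/w24.png",s["frame"][:,:,::-1])
E
```

```text
n 1 total mm(tool) [-3.  -1.7 21.8] rot deg [ 0.31 -0.27  0.24] t 18.5833 tcp [ 0.4323 -0.3291  0.0728] F [-0.19  0.37  0.22] gap 0.0
[-3.0, -1.7, 21.8, 0.0055, -0.0047, 0.0042, -1]
```

View pics/w24.png

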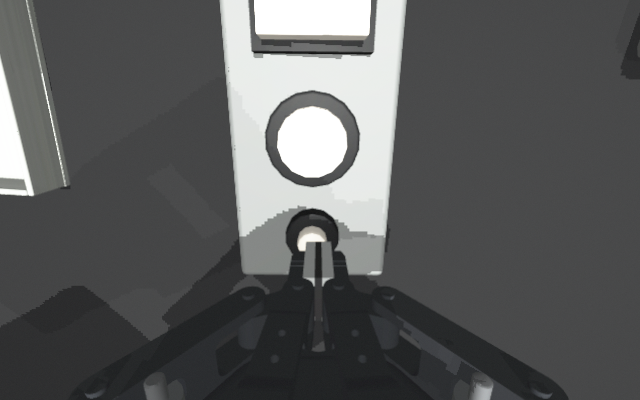

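>>> servo_tool:
  motion:
    - [-2, -1, 6, 0.004, -0.004, 0.003, -1]
    - [-1, -1, 5, 0, 0, 0, -1]
    - [0, 0, 4, 0, 0, 0, -1]
    - [0, 0, 3, 0, 0, 0, -1]

```text
t: 18.97
tcp_pos: [0.4302, -0.3287, 0.0556]
tool_rot: [1.0, 0.026, 0.002, 0.002]
force: [-2.2, 1.5, 26.1]
finger_gap: 0.001
```

>>> servo_tool:
  motion:
    - [0, 0, 2, 0, 0, 0, -1]
    - [0, 0, 2, 0, 0, 0, -1]

```text
t: 19.13
tcp_pos: [0.4302, -0.3288, 0.0557]
tool_rot: [1.0, 0.027, 0.002, 0.003]
force: [-3.2, 4.3, 20.7]
finger_gap: 0.005
```

```bash
python3 - <<'E'
from h import *
st=manip.sense();print(st["tcp_pos"],st["force"])
s=manip.snapshot("wrist");cv2.imwrite("pics/w25.png",s["frame"][:,:,::-1])
s=manip.snapshot("scene");cv2.imwrite("pics/s25k.png",cv2.resize(s["frame"][200:310,130:230,::-1],None,fx=6,fy=5.4,interpolation=cv2.INTER_CUBIC))
E
```

```text
[ 0.43019711 -0.32875338  0.05571969] [-3.23869146  4.29172751 20.74493291]
```

View pics/w25.png

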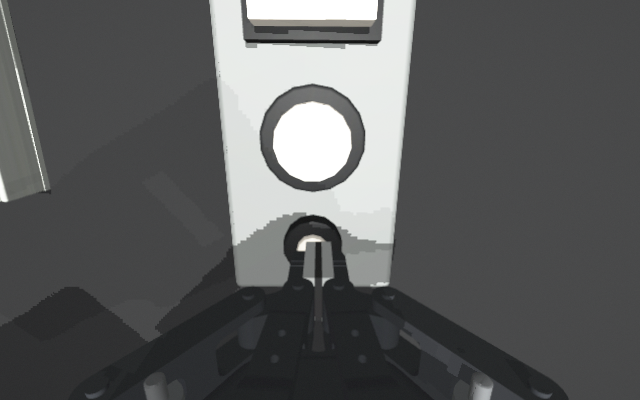

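View pics/s25k.png

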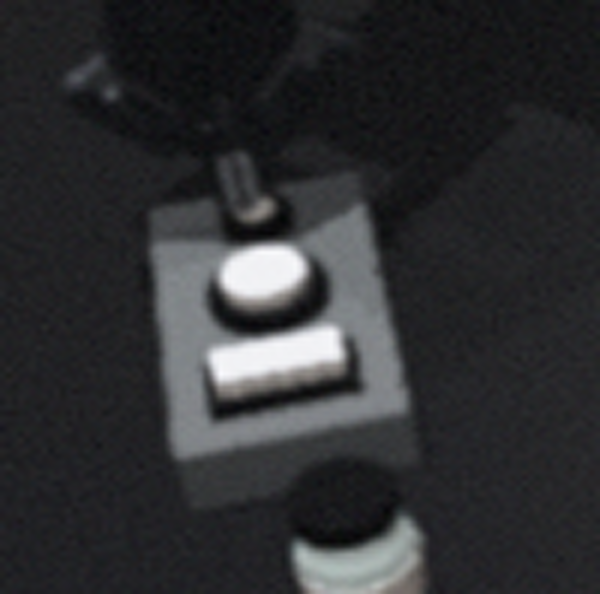

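>>> servo_tool:
  motion:
    - [0, 0, -1, 0, 0, 0, -1]

```text
t: 19.32
tcp_pos: [0.4301, -0.3287, 0.0578]
tool_rot: [1.0, 0.027, 0.002, 0.003]
force: [-0.5, 1.2, 2.2]
finger_gap: -0.001
```

>>> servo_tool:
  motion:
    - [0, 0, -2, 0, 0, 0, -1]

```text
t: 19.4
tcp_pos: [0.4301, -0.3287, 0.0604]
tool_rot: [1.0, 0.027, 0.002, 0.003]
force: [0.1, -0.6, 1.2]
finger_gap: -0.003
```

>>> servo_tool:
  motion:
    - [0, 0, -2, 0, 0, 0, -1]

```text
t: 19.48
tcp_pos: [0.4301, -0.3287, 0.0627]
tool_rot: [1.0, 0.027, 0.002, 0.003]
force: [-0.2, -0.1, 0.1]
finger_gap: 0.001
```

>>> servo_tool:
  motion:
    - [0, 0, -2, 0, 0, 0, -1]

```text
t: 19.57
tcp_pos: [0.43, -0.3286, 0.0646]
tool_rot: [1.0, 0.027, 0.002, 0.003]
force: [0.2, -0.0, 0.6]
finger_gap: -0.001
```

>>> servo_tool:
  motion:
    - [0, 0, -2, 0, 0, 0, -1]

```text
t: 19.65
tcp_pos: [0.4299, -0.3285, 0.0663]
tool_rot: [1.0, 0.027, 0.002, 0.003]
force: [-0.1, -0.6, -0.4]
finger_gap: 0.001
```

>>> servo_tool:
  motion:
    - [0, 0, -3, 0, 0, 0, -1]

```text
t: 19.73
tcp_pos: [0.4297, -0.3283, 0.069]
tool_rot: [1.0, 0.027, 0.002, 0.003]
force: [0.1, 0.8, -0.7]
finger_gap: -0.003
```

The force fell away as a spring's would: about 2 N at 57.8 mm and 0 N above 62 mm. On the way down it hit a hard stop at 55.7 mm, with 21–26 N. So the key had its full 6 mm travel and is released. Next is the bar key.

>>> servo_tool:
  motion:
    - [0, 0, -12, 0, 0, 0, -1]
    - [0, 0, -15, 0, 0, 0, -1]
    - [12, -1, -4, 0, 0, 0, -1]
    - [22, -1, 0, 0, 0, 0, -1]
    - [26, -1, 0, 0, 0, 0, -1]
    - [26, -1, 0, 0, 0, 0, -1]
    - [20, 0, 0, 0, 0, 0, -1]
    - [10, 0, 0, 0, 0, 0, -1]
    - [0, 0, 0, 0, 0, 0, -1]

```text
t: 20.48
tcp_pos: [0.5535, -0.3158, 0.0986]
tool_rot: [1.0, 0.025, 0.002, 0.001]
force: [-0.7, -0.6, 0.7]
finger_gap: -0.004
```

```bash
python3 - <<'E'
from h import *
plan([.552,-.3216,.075],tilted(3,0),hand=-1)
s=manip.snapshot("wrist");cv2.imwrite("pics/w26.png",s["frame"][:,:,::-1])
s=manip.snapshot("scene");cv2.imwrite("pics/s26k.png",cv2.resize(s["frame"][200:310,130:230,::-1],None,fx=6,fy=5.4,interpolation=cv2.INTER_CUBIC))
E
```

```text
n 1 total mm(tool) [-1.9  5.7 23.6] rot deg [ 0.11 -0.2  -0.16] t 20.4833 tcp [ 0.5535 -0.3158  0.0986] F [-0.71 -0.64  0.69] gap -0.004
[-1.9, 5.7, 23.6, 0.002, -0.0036, -0.0028, -1]
```

View pics/w26.png

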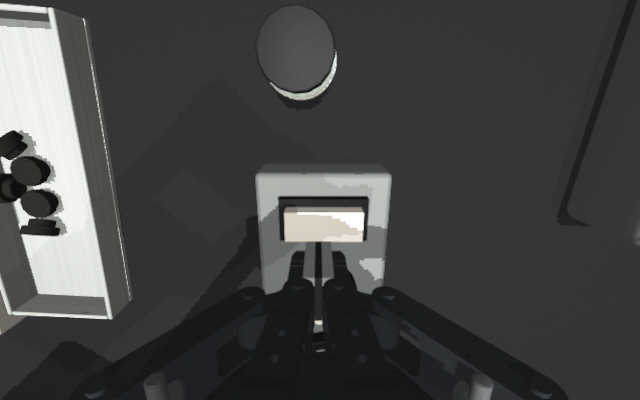

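View pics/s26k.png

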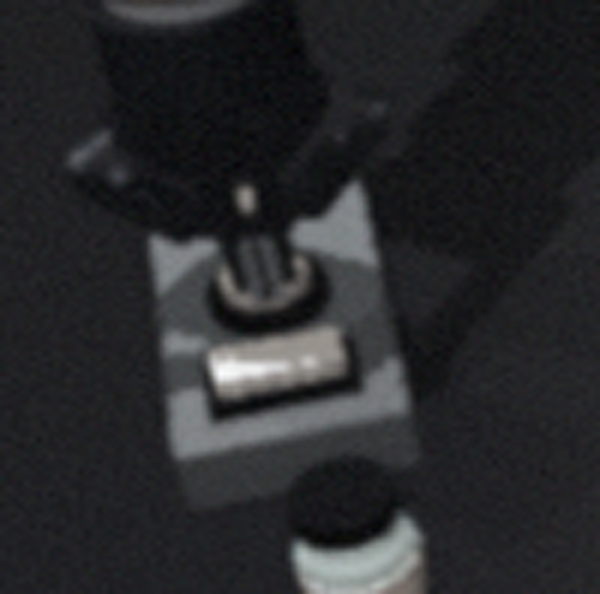

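>>> servo_tool:
  motion:
    - [0, 3, 8, 0.002, -0.003, -0.002, -1]
    - [0, 3, 8, 0, 0, 0, -1]
    - [0, 0, 6, 0, 0, 0, -1]
    - [0, 0, 2, 0, 0, 0, -1]
    - [0, 0, 0, 0, 0, 0, -1]

```text
t: 21.0
tcp_pos: [0.5466, -0.3214, 0.0702]
tool_rot: [1.0, 0.024, -0.004, -0.003]
force: [0.5, 0.3, -0.4]
finger_gap: -0.001
```

```bash
python3 - <<'E'
from h import *
plan([.553,-.3216,.056],tilted(3,0),hand=-1,n=3)
s=manip.snapshot("wrist");cv2.imwrite("pics/w27.png",s["frame"][:,:,::-1])
E
```

```text
n 3 total mm(tool) [ 6.5  0.6 14.1] rot deg [-0.35  0.45 -0.24] t 21.0 tcp [ 0.5466 -0.3214  0.0702] F [ 0.48  0.26 -0.38] gap -0.001
[2.2, 0.2, 4.7, -0.0021, 0.0026, -0.0014, -1]
[2.2, 0.2, 4.7, -0.0021, 0.0026, -0.0014, -1]
[2.1, 0.2, 4.7, -0.0021, 0.0026, -0.0014, -1]
```

View pics/w27.png

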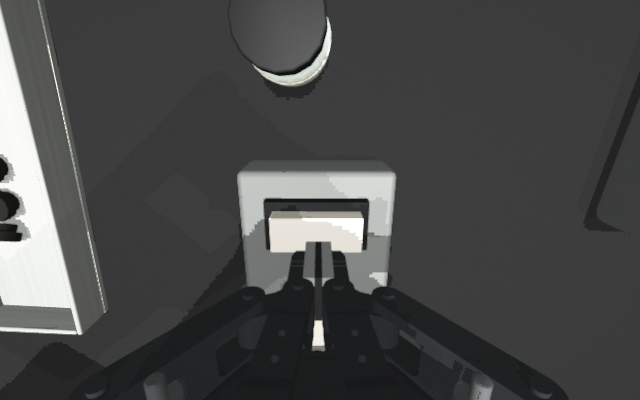

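Next I correct 7 mm forward at this height, and then press.

>>> servo_tool:
  motion:
    - [4, 0, 0, -0.003, 0.005, -0.002, -1]
    - [4, 0, 1, -0.002, 0.002, -0.002, -1]
    - [0, 0, 0, 0, 0, 0, -1]
    - [0, 0, 0, 0, 0, 0, -1]

```text
t: 21.38
tcp_pos: [0.555, -0.3214, 0.0696]
tool_rot: [1.0, 0.026, 0.0, -0.0]
force: [0.6, 0.4, 0.0]
finger_gap: 0.001
```

```bash
python3 - <<'E'
from h import *
plan([.553,-.3216,.056],tilted(3,0),hand=-1,n=3)
E
```

```text
n 3 total mm(tool) [-2.   0.1 13.6] rot deg [-0.03 -0.   -0.06] t 21.3833 tcp [ 0.555  -0.3214  0.0696] F [0.6  0.4  0.01] gap 0.001
[-0.7, 0.0, 4.5, -0.0002, -0.0, -0.0003, -1]
[-0.7, 0.0, 4.5, -0.0002, -0.0, -0.0003, -1]
[-0.7, 0.0, 4.5, -0.0002, -0.0, -0.0003, -1]
```

>>> servo_tool:
  motion:
    - [-1, 0, 5, 0, 0, 0, -1]
    - [0, 0, 4, 0, 0, 0, -1]
    - [0, 0, 3, 0, 0, 0, -1]

```text
t: 21.63
tcp_pos: [0.5551, -0.3219, 0.0584]
tool_rot: [1.0, 0.026, 0.001, 0.001]
force: [-0.4, 0.7, 3.1]
finger_gap: -0.0
```

>>> servo_tool:
  motion:
    - [0, 0, 2, 0, 0, 0, -1]
    - [0, 0, 2, 0, 0, 0, -1]

```text
t: 21.8
tcp_pos: [0.5552, -0.322, 0.0548]
tool_rot: [1.0, 0.026, 0.001, 0.001]
force: [-3.4, 3.6, 21.0]
finger_gap: -0.001
```

Hard stop at 54.8 mm with 21 N, so the bar key is fully down. I release and withdraw.

>>> servo_tool:
  motion:
    - [0, 0, -3, 0, 0, 0, -1]
    - [0, 0, -5, 0, 0, 0, -1]
    - [0, 0, -10, 0, 0, 0, -1]
    - [0, 0, -20, 0, 0, 0, -1]
    - [0, 0, -30, 0, 0, 0, -1]
    - [0, 0, -35, 0, 0, 0, -1]
    - [0, 0, -35, 0, 0, 0, -1]
    - [0, 0, -20, 0, 0, 0, -1]
    - [0, 0, 0, 0, 0, 0, -1]

```text
t: 22.55
tcp_pos: [0.5532, -0.3206, 0.2189]
tool_rot: [1.0, 0.026, -0.001, -0.001]
force: [-0.4, -0.5, 0.3]
finger_gap: -0.001
```

```bash
python3 - <<'E'
from h import *
plan([.553,-.3216,.2],tilted(3,0),hand=-1,n=1)
s=manip.snapshot("scene");f=s["frame"][:,:,::-1]
cv2.imwrite("pics/s28.png",cv2.resize(f[130:310,130:430],None,fx=2.66,fy=2.66,interpolation=cv2.INTER_CUBIC))
s=manip.snapshot("top");f=s["frame"][:,:,::-1]
cv2.imwrite("pics/t28.png",cv2.resize(f[110:240,215:395],None,fx=4.4,fy=4.4,interpolation=cv2.INTER_CUBIC))
cv2.imwrite("pics/w28.png",manip.snapshot("wrist")["frame"][:,:,::-1])
E
```

```text
n 1 total mm(tool) [-0.2  1.1 18.9] rot deg [-0.18  0.15 -0.02] t 22.55 tcp [ 0.5532 -0.3206  0.2189] F [-0.41 -0.46  0.27] gap -0.001
[-0.2, 1.1, 18.9, -0.0031, 0.0027, -0.0004, -1]
```

View pics/s28.png

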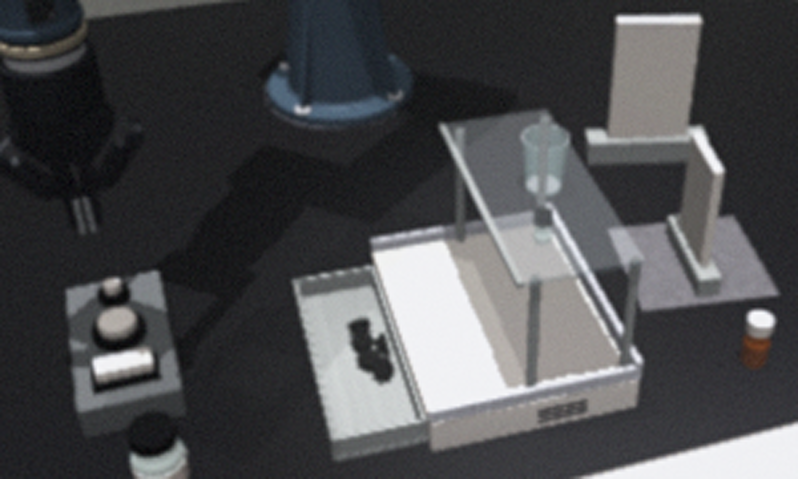

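View pics/t28.png

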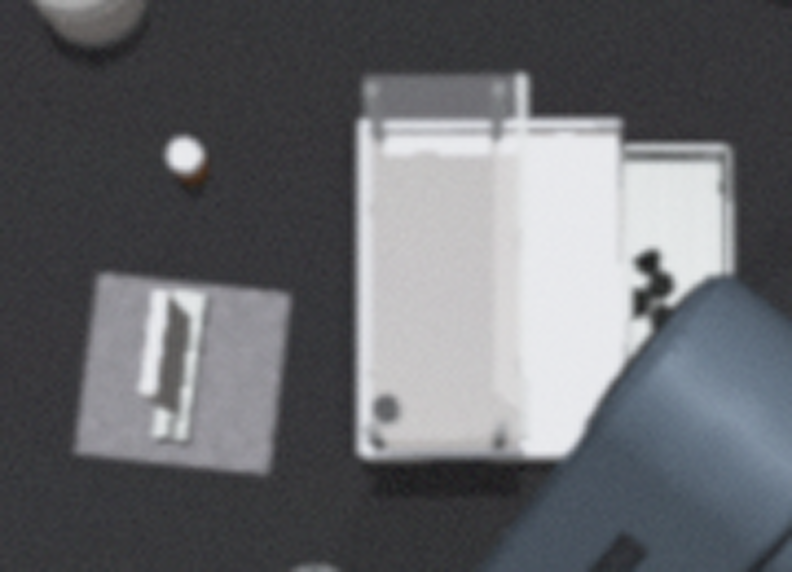

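View pics/w28.png

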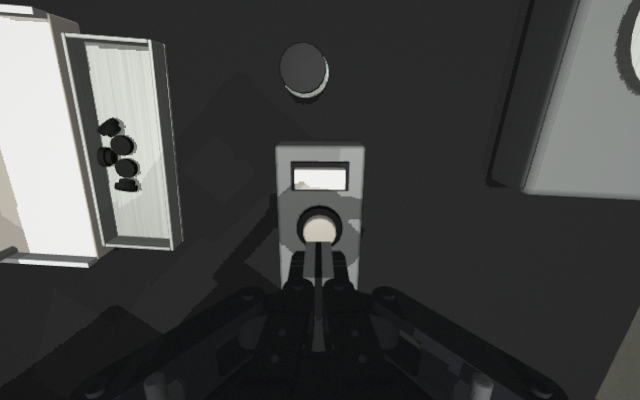

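```bash
python3 -c "
from station import manip
print(manip.sign_off())"
```

```text
the job is handed in; nothing more can be done
None
```

I swept all five stoppers into the tray, stood the pusher back on its mat, pressed the two keys in order and handed the job in at about 22.7 s. The sign-off gave no verdict, so the outcome rests on the checks below.

- **Sweep:** I took the smaller white pusher at about 43° and reached behind the cluster. Five stoppers show in the tray in the last wrist picture, the deck is clear, and the deck vial and guard look unmoved. The force readings showed no sign of hitting the guard. I judged the stoppers' height in the tray by eye only; some lie on their sides.
- **Pusher:** it stands upright and released, within about 10 mm of the mat's centre. I judged this from the arm's measured position and the top and scene pictures.
- **Keys:**
  - **Small key:** it hit its hard stop at 55.7 mm above the bench, with 21–26 N, then eased off like a spring to zero by 62 mm.
  - **Bar key:** after that, it hit its hard stop at 54.8 mm, with 21 N.
  - **Afterwards:** both looked up again in the last pictures, and I never pressed the large key.

**Disagreements:** the wrist camera placed things 4–7 mm away from where the other two cameras did, so I went by the other two. The camera height for the key tops (about 57 mm) was 4–5 mm below where the small key first felt contact (about 62 mm), so I pressed by force rather than by that height. The arm drifted up to about 11 mm on fast moves, and I corrected that with slower steps before each critical move.

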